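Make up the hot-chocolate tumblers

ROBOT

A 6-joint arm with a two-finger parallel gripper is mounted at the origin on a cart in front of the work surface, level with it; the furniture and walls round the work are solid. World frame = base frame: x ahead of the robot, y to its left, z up, the work surface at z = 0. Lengths are in m, angles in rad, forces in N, time in s.
With the tool pointing down it reaches from about 0.25 to 0.775 m from the base axis. Payload 4 kg.
Tool frame: the origin (TCP) lies midway between the tips of the shut fingers; the grasp point (between the pads) lies grip_point_offset behind it (grip_point_offset is the distance from the TCP to the grasp point, in m); z points along the fingers, y is the line along which they close (so a half turn about z gives the same grasp; the last joint's range is limited). The gripper opens to 94 mm and grips with 3 to 60 N. Pads are 16 mm wide; open, the fingers measure 119 mm over their backs; the gripper's body (75 mm by 177 mm) begins 78 mm behind the grasp point.
Start: joints at [1.217, 0.087, 1.371, -0, 1.684, -0.103], TCP at [0.137, 0.533, 0.206] pointing down, gripper open.
Joint ranges: [-3.1, 3.1], [-0.76, 2.03], [0.27, 2.55], [-1.08, 4.22], [0.17, 2.65], [-2.57, 2.57]. Speed limits (rad/s): [2.79, 2.79, 3.14, 3.14, 3.14, 3.14].

INTERFACE

Orientations are given as [roll, pitch, yaw] about the fixed x, y, z axes, in that order (R = Rz(yaw) Ry(pitch) Rx(roll)).
In Python, from bench import * gives the robot as it stands. The module is installed in compiled form; this text tells all that it offers.
- The arm moves only by the tool apply_moves, never from a script. Its argument "commands" is a list of rows, each a list of 7 numbers: the turn, a rotation vector about the world's x, y, z in rad, then the shift along the world's x, y, z in m, then the opening in per cent of the stroke, from 0 (shut) to 100 (fully open). In form: [[ax, ay, az, x, y, z, jaw], ...]. A call has exactly 5 rows; each row is the pose to reach, as a shift and turn from the pose commanded when the call began; what a row does not reach only later rows make up. A row lasts 1/10 s, in which the tool goes at most 50 mm and 8.59 degrees, less where a joint would pass 70% of its speed; a pose out of reach is approached as far as the arm can. A call with a gripper value outside its range is refused whole. The fingers move at their own pace and stop on an object; the grip force is fixed at half the most. Time passes only in rows, so rows that repeat a pose let the fingers close, or fill a call up. It gives the time, the measured TCP pose, the force, the opening and the grip force at its end, in the units of the state.
- get_obs(): the state, without advancing time (a new reading comes with each control period).
- snapshot(name): name is "side" or "top" or "wrist"; returns a dict with "pixels" (420x560x3 uint8, red, green, blue), "vertical_fov" (degrees; the focal length in pixels is half the picture's height over the tangent of half this angle, whatever the lens; pixels are square), "cx", "cy" (the principal point, pixels), "rvec" (rotation vector, rad) and "tvec" (3), from world to camera coordinates, as OpenCV has them. Camera axes: x right, y down, z forward; pixel columns grow to the right and rows downward; lengths in m; the calibration is good to about 2 mm. A picture is of the moment at which its call begins. There is no depth.
- close_job(): hands the job in; it is judged then, once.
Trained networks look in the newest picture that a camera, given by its name, has taken for a name from the list of things; names that differ only in an ending like _2 or _b are one class to them, and where a whole thing is asked for, a point or a joint stands for the part that bears it (a point fixed in the world has none). Each returns a list of dicts, best first, with "score" (0 to 1); they miss things now and then, are a little off and sometimes report something else, mostly with a low value. They report only what shows in the picture. A call takes as long as a camera call.
- masks_of(camera, query): "mask" (420x560 bool, what is visible of it) and "extent" ([left, top, right, bottom] in pixels, round what is visible of it).
- place_of(camera, query): "pixel" ([column, row] in pixels: a listed point, or the origin of a listed thing).
The state is a dict: "time": time; "joint_positions": joint angles; "qvel": joint speeds; "joint_torque": joint torques, N m; "tool_pos": TCP position; "ee_rot": TCP orientation; "wrist_force": force on the tool from outside, world axes, zero at the start; "wrist_torque": the same for the moment, N m; "width": finger opening in m; "finger_force": force on a finger pad.
Only numpy, scipy, OpenCV 4.12 (cv2) and the standard library are available. Lean on these libraries where they do the work, as an engineer would, in place of code of your own. Each camera call takes 0.05 s, during which the arm holds its last target. There are 200 camera calls.

TASK

Make up the tumblers for hot chocolate: each tumbler on the worktop lies on its side, so tip it upright onto its foot, then hold it up under the lip of the chocolate dispenser and push the paddle back with the tumbler itself once for each drop, so that two chocolate drops slide down into it, one after the other, and stand it on the wooden board. At the end every tumbler shall stand upright on the board with exactly two drops in it, and all other drops shall still be in the dispenser; touch neither the drops nor the paddle with the gripper, and leave the spoon, the tub and the carton where they are.

Things in the scene. Friction and masses are not known exactly. Their poses are not given: they have to be found in the camera images.
- dispenser: fixed gravity dispenser of chocolate drops: narrow open steel chute sloping 36 degrees down to its front, on a grey column. Origin: on the worktop straight below the front lip; its x axis points level back from the lip to the column, drops leave along -x. Foot (16 mm high, 86 mm wide) from 57 mm and column from 88 mm behind the lip. Upper end 190 mm behind, 330 mm high. Each full push of the paddle lets exactly one drop go
- chute_lip (a point): middle of the front edge of the chute, 170 mm above the worktop, where drops slide off. The lip is a strip 16 mm wide; the chute's walls (39 mm wide overall) begin 16 mm behind it and rise 20 mm off the sloping floor; a housing 40 mm wide under the chute begins 11 mm behind the lip and stays above the lip's height less 20 mm
- paddle: black spring paddle (38 mm wide, 27 mm high) that hangs under the lip on a hinge; pushed level back under the chute by the side of a tumbler whose rim is 5 to 15 mm below the lip; full travel takes under 3 N, and a spring returns it. The next drop takes its place within half a second of its return. Origin: its hinge, 22 mm behind the lip, 5 mm above it
- paddle_face (a point): front of the paddle's lower edge, moves with it: at rest 5 mm behind the lip and 30 mm below it. The drop is let go when it stands about 20 mm behind the lip; 25 mm makes sure of it; the stop is at 32 mm
- serving_board: wooden board lying flat and fixed on the worktop, 200 mm along its x, 300 mm along its y, top 21 mm above the worktop. Origin: centre of its underside
- tumbler_1: one of two or three alike stoneware tumblers (else None), square, 62 mm wide, corners bevelled at 45 degrees (flats 42 mm wide, 74 mm over the bevels), 105 mm long, wall 3.5 mm, floor 6 mm, 0.16 kg, blue-grey glaze, bare clay band at the foot; starts lying on a flat. Origin: centre of the outside of its foot. Its x axis runs from foot to open mouth (straight up when it stands); y and z are normal to its flats
- tumbler_2: one of two or three alike stoneware tumblers (else None), square, 62 mm wide, corners bevelled at 45 degrees (flats 42 mm wide, 74 mm over the bevels), 105 mm long, wall 3.5 mm, floor 6 mm, 0.16 kg, blue-grey glaze, bare clay band at the foot; starts lying on a flat. Origin: centre of the outside of its foot. Its x axis runs from foot to open mouth (straight up when it stands); y and z are normal to its flats
- tumbler_3: one of two or three alike stoneware tumblers (else None), square, 62 mm wide, corners bevelled at 45 degrees (flats 42 mm wide, 74 mm over the bevels), 105 mm long, wall 3.5 mm, floor 6 mm, 0.16 kg, blue-grey glaze, bare clay band at the foot; starts lying on a flat. Origin: centre of the outside of its foot. Its x axis runs from foot to open mouth (straight up when it stands); y and z are normal to its flats
- tumbler_1_in (a point): point on the axis of tumbler_1, 20 mm from the outside of its foot (14 mm above its inner floor)
- tumbler_2_in (a point): point on the axis of tumbler_2, 20 mm from the outside of its foot (14 mm above its inner floor)
- tumbler_3_in (a point): point on the axis of tumbler_3, 20 mm from the outside of its foot (14 mm above its inner floor)
- chocolate_1: round brown chocolate drop, 30 mm across, 16 mm high, 15 g, number 1 in the queue on the chute (1 leaves first; all seven lie in the chute, flat side down, 30 mm apart). Origin: centre of its flat underside
- chocolate_2: round brown chocolate drop, 30 mm across, 16 mm high, 15 g, number 2 in the queue on the chute (1 leaves first; all seven lie in the chute, flat side down, 30 mm apart). Origin: centre of its flat underside
- chocolate_3: round brown chocolate drop, 30 mm across, 16 mm high, 15 g, number 3 in the queue on the chute (1 leaves first; all seven lie in the chute, flat side down, 30 mm apart). Origin: centre of its flat underside
- chocolate_4: round brown chocolate drop, 30 mm across, 16 mm high, 15 g, number 4 in the queue on the chute (1 leaves first; all seven lie in the chute, flat side down, 30 mm apart). Origin: centre of its flat underside
- chocolate_5: round brown chocolate drop, 30 mm across, 16 mm high, 15 g, number 5 in the queue on the chute (1 leaves first; all seven lie in the chute, flat side down, 30 mm apart). Origin: centre of its flat underside
- chocolate_6: round brown chocolate drop, 30 mm across, 16 mm high, 15 g, number 6 in the queue on the chute (1 leaves first; all seven lie in the chute, flat side down, 30 mm apart). Origin: centre of its flat underside
- chocolate_7: round brown chocolate drop, 30 mm across, 16 mm high, 15 g, number 7 in the queue on the chute (1 leaves first; all seven lie in the chute, flat side down, 30 mm apart). Origin: centre of its flat underside
- spoon: steel spoon, 199 mm long, bystander. Origin: centre of its underside
- tub: small round yoghurt tub, 72 mm across, 71 mm high, bystander. Origin: centre of its underside
- carton: white cardboard carton 150 x 75 mm, 58 mm high, bystander. Origin: centre of its underside

How it is judged:
By the outcome, as a careful person would: the job done as asked, in the order asked, and still so for the second after the job is handed in, with the robot touching nothing.
Of tumbler_1, tumbler_2, tumbler_3 only 2 to 3 are there at a start; the rules pass over those that are not, and their reading is None.
At some moment in a run one of tumbler_1, tumbler_2, tumbler_3 may be knocked a few centimetres aside while the robot is not near it.
It also fails if it takes over 210 s, if anything falls off the work surface, if the arm or the gripper's body presses on something with over 40 N, if the wrist force passes 120 N, or if a joint passes its speed limit or range.

## Working session

There is one attempt and no reset: what is moved stays moved. The work goes in short steps, Python scripts to look and compute and a tool call to move; the robot and the scene stay as the last step left them, time stands still between calls to the robot, and variables do not carry over. Pictures are saved under pics/ and viewed, at most 14 in all, crops included, and the job is handed in when it is done.

Besides the shell and the picture viewer there is one more tool, called as a command line: name --pt "numbers of a row" for each row, then --argument value for the rest. apply_moves: Moves the arm, as the interface text tells. Its arguments: {"type":"object","properties":{"commands":{"type":"array"}},"required":["commands"]}

```bash
mkdir -p pics; cat > h.py <<'E'
from bench import *
import numpy as np, cv2
def cam(n):
    s=snapshot(n); h=420
    f=h/2/np.tan(np.radians(s["vertical_fov"])/2)
    R,_=cv2.Rodrigues(np.array(s["rvec"],float)); t=np.array(s["tvec"],float).ravel()
    return dict(img=s["pixels"],f=f,cx=s["cx"],cy=s["cy"],R=R,t=t,n=n)
def ray(c,p):
    d=c["R"].T@np.array([(p[0]-c["cx"])/c["f"],(p[1]-c["cy"])/c["f"],1.]); return -c["R"].T@c["t"],d
def atz(c,p,z):
    o,d=ray(c,p); return o+d*(z-o[2])/d[2]
def tri(c1,p1,c2,p2):
    o1,d1=ray(c1,p1);o2,d2=ray(c2,p2)
    s=np.linalg.lstsq(np.stack([d1,-d2],1),o2-o1,rcond=None)[0]
    a=o1+s[0]*d1;b=o2+s[1]*d2; return (a+b)/2,np.linalg.norm(a-b)
def proj(c,P):
    q=c["R"]@np.array(P,float)+c["t"]; return np.array([c["f"]*q[0]/q[2]+c["cx"],c["f"]*q[1]/q[2]+c["cy"]])
def save(c,name): cv2.imwrite("pics/"+name,c["img"][:,:,::-1])
E
python3 - <<'E'
from h import *
np.set_printoptions(precision=4,suppress=True)
o=get_obs(); print({k:np.round(v,3) for k,v in o.items()})
try: print(grip_point_offset)
except Exception as e: print(e)
cs={n:cam(n) for n in("side","top")}
for n,c in cs.items():
    save(c,n+"0.png"); print(n,c["f"],c["cx"],c["cy"],"pos",-c["R"].T@c["t"],"fwd",c["R"][2])
    for q in("tumbler_1","tumbler_1_in","dispenser","chute_lip","paddle","paddle_face","serving_board","carton","tub","spoon","chocolate_1"):
        print(n,q,[(round(r["score"],2),np.round(r["pixel"],1),atz(c,r["pixel"],{"chute_lip":.17,"paddle":.175,"paddle_face":.14,"tumbler_1":.031,"tumbler_1_in":.031}.get(q,0))) for r in place_of(n,q)][:4])
E
cd pics; python3 -c "
import cv2,numpy as np
for n in('side','top'):cv2.imwrite(n+'0b.png',cv2.resize(cv2.imread(n+'0.png'),(800,600),interpolation=cv2.INTER_CUBIC))"
```

```text
{'time': np.float64(0.0), 'joint_positions': array([ 1.217,  0.088,  1.372, -0.   ,  1.684, -0.103]), 'qvel': array([-0.   , -0.001, -0.001, -0.001, -0.002,  0.   ]), 'joint_torque': array([ -0.   , -34.017, -30.243,   0.072,   0.033,  -0.   ]), 'tool_pos': array([0.136, 0.532, 0.204]), 'ee_rot': array([-3.139, -0.   ,  2.891]), 'wrist_force': array([-0.895,  0.157, -0.456]), 'wrist_torque': array([ 0.011, -0.046,  0.042]), 'finger_force': np.float64(0.0), 'width': np.float64(0.094)}
0.0188
side 418.9059142691879 275.9632193942553 215.69486472042627 pos [0.4848 0.672  0.9204] fwd [ 0.0982 -0.7367 -0.6691]
side tumbler_1 [(0.89, array([299.1, 275.7]), array([ 0.5185, -0.0733,  0.031 ])), (0.73, array([343.2, 249.8]), array([ 0.4008, -0.1889,  0.031 ])), (0.58, array([333.8, 329.7]), array([0.4181, 0.0837, 0.031 ]))]
side tumbler_1_in [(0.8, array([342.2, 249.3]), array([ 0.4037, -0.1905,  0.031 ]))]
side dispenser [(0.2, array([214.2, 314.6]), array([0.7253, 0.0625, 0.    ]))]
side chute_lip [(0.6, array([265.1, 329.2]), array([0.5686, 0.1947, 0.17  ]))]
side paddle [(0.54, array([255
[... 1741 characters left out ...]
.95, array([389. , 223.8]), array([ 0.5418, -0.4757,  0.    ]))]
top carton [(0.76, array([252.9, 181. ]), array([0.7106, 0.0034, 0.    ])), (0.55, array([175.5, 181.6]), array([0.7175, 0.2931, 0.    ]))]
top tub []
top spoon [(0.65, array([276.5, 197.1]), array([ 0.6481, -0.0826,  0.    ])), (0.64, array([274.4, 234.4]), array([ 0.5131, -0.0738,  0.    ])), (0.34, array([304. , 268.4]), array([ 0.3923, -0.1762,  0.    ]))]
top chocolate_1 [(0.61, array([176.6, 196.2]), array([0.6619, 0.2868, 0.    ])), (0.57, array([251.4, 183.5]), array([0.7014, 0.009 , 0.    ])), (0.53, array([174.9, 179.1]), array([0.7271, 0.2957, 0.    ])), (0.48, array([179.5, 187.6]), array([0.6942, 0.2771, 0.    ]))]
```

View pics/side0b.png

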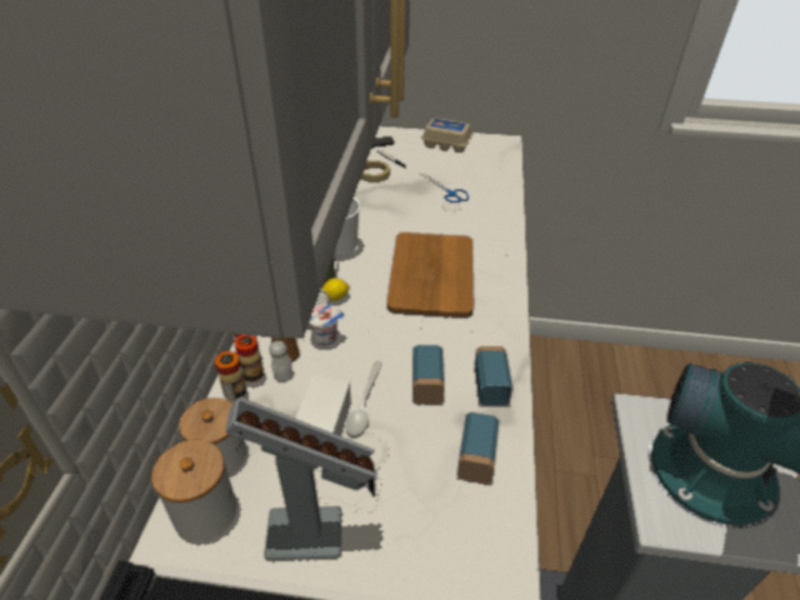

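View pics/top0b.png

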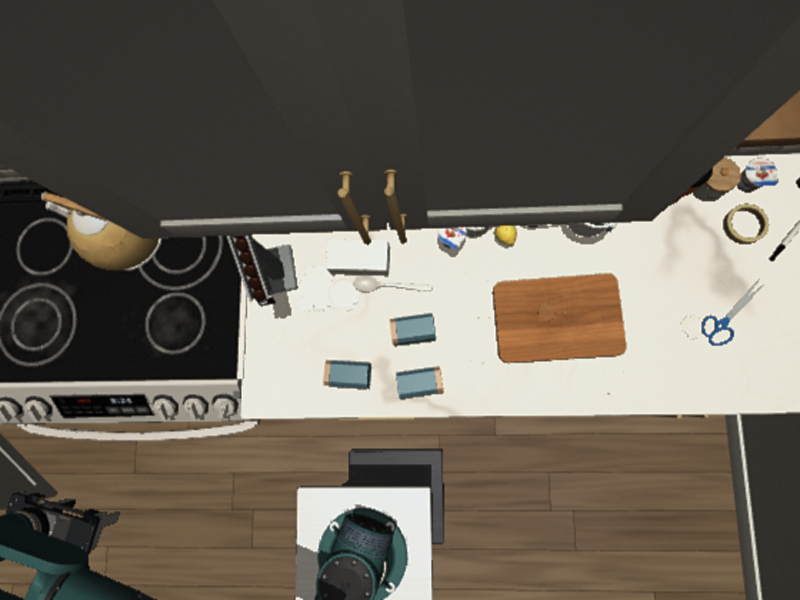

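Three tumblers: A (left in top view, foot +y), B (rear right, foot +y), C (front right, foot −y). The dispenser is at the left, its chute going back towards the cabinets, and the board is to the right. Next I fit the poses with silhouettes.

```bash
cat >> h.py <<'E'
from scipy.optimize import minimize, least_squares
def oct_pts(L=.105):
    y=[(a,b) for a,b in((.031,.021),(.021,.031),(-.021,.031),(-.031,.021),(-.031,-.021),(-.021,-.031),(.021,-.031),(.031,-.021))]
    return np.array([(x,a,b) for x in(0,L) for a,b in y])
def tpts(x,y,yaw,z0=0.,up=False):
    P=oct_pts()
    if up: P=np.c_[P[:,1],P[:,2],P[:,0]]
    else: P=P+[0,0,.031]
    c,s=np.cos(yaw),np.sin(yaw)
    return P@np.array([[c,s,0],[-s,c,0],[0,0,1]])+[x,y,z0]
def sil(c,P):
    h=cv2.convexHull(np.array([proj(c,p) for p in P],np.float32))
    m=np.zeros((420,560),np.uint8); cv2.fillConvexPoly(m,np.round(h*16).astype(np.int32),255,cv2.LINE_AA,4); return m/255.
def fit(obs,x0,z0=0.,up=False):
    def cost(q):
        s=0
        for c,m in obs:
            a=sil(c,tpts(q[0],q[1],q[2],z0,up)); s+=1-np.minimum(a,m).sum()/np.maximum(a,m).sum()
        return s/len(obs)
    S=np.array([x0]+[np.array(x0)+d for d in np.diag([.01,.01,.15])])
    r=minimize(cost,x0,method="Nelder-Mead",options=dict(initial_simplex=S,xatol=1e-4,fatol=1e-5,maxiter=200)); return r.x,r.fun
def masks(c,q="tumbler_1"): return [r["mask"].astype(float) for r in masks_of(c["n"],q) if r["score"]>.3]
def pick(c,ms,P):
    a=sil(c,P); 
    return max(ms,key=lambda m:np.minimum(a,m).sum()/np.maximum(a,m).sum())
E
python3 - <<'E'
from h import *
np.set_printoptions(precision=4,suppress=True)
cs=[cam("side"),cam("top")]; ms=[masks(c) for c in cs]; print([len(m) for m in ms])
for nm,x0 in dict(A=(.42,.086,-1.57),B=(.51,-.08,-1.57),C=(.402,-.195,1.57)).items():
    obs=[(c,pick(c,m,tpts(*x0))) for c,m in zip(cs,ms)]
    print(nm,*fit(obs,x0),[fit([o],x0)[0] for o in obs])
# dispenser
D=[]
ch=[[np.array(r["pixel"]) for r in place_of(c["n"],"chocolate_1") if r["score"]>.25] for c in cs]
print([np.round(c,0).tolist() for c in ch])
lip=[np.array(place_of(c["n"],"chute_lip")[0]["pixel"]) for c in cs]
mk=[masks(c,"dispenser") for c in cs]
for q in ("serving_board","carton","tub"):
  for c in cs:
    m=masks(c,q)
    if m:
      k=np.argwhere(m[0]>.5)[:,::-1].astype(np.float32); r=cv2.minAreaRect(k); print(q,c["n"],[atz(c,p,.021 if q[0]=="s" else 0)[:2] for p in cv2.boxPoints(r)])
def model(q):
    x,y,w,b0=q; d=np.array([np.cos(w),np.sin(w)])
    P=lambda b,h:np.array([x+d[0]*b,y+d[1]*b,h])
    return P(0,.17),[P(b0+k*.03*np.cos(.6283),.17+(b0+k*.03*np.cos(.6283))*np.tan(.6283)) for k in range(7)]
def res(q):
    L,C=model(q); r=[]
    for c,l,h in zip(cs,lip,ch):
        r+=list(proj(c,L)-l)
        for p in h:
            e=[proj(c,X)-p for X in C]; k=min(e,key=np.linalg.norm); r+=list(np.clip(k,-6,6))
    return np.array(r)
for w in(.2,.5,.8):
    s=least_squares(res,(.567,.2,w,.025),loss="soft_l1",x_scale=(.01,.01,.1,.01)); print(s.x,s.cost)
print(np.round(res(s.x),1))
cv2.imwrite("pics/crop1.png",cv2.resize(cs[0]["img"][260:400,140:300,::-1],(800,700),interpolation=cv2.INTER_CUBIC)[100:700])
E
```

```text
[3, 4]
A [ 0.4229  0.0821 -1.6417] 0.5606625234030591 [array([ 0.4229,  0.0821, -1.6417]), array([ 0.42 ,  0.086, -1.57 ])]
B [ 0.5188 -0.0742 -1.4755] 0.11205947684117967 [array([ 0.5207, -0.0759, -1.4809]), array([ 0.5148, -0.075 , -1.4391])]
C [ 0.4014 -0.1935  1.6588] 0.11466076934618713 [array([ 0.4011, -0.1954,  1.6435]), array([ 0.4035, -0.1946,  1.7048])]
[[[185.0, 303.0], [215.0, 313.0], [252.0, 328.0], [200.0, 310.0], [171.0, 299.0], [228.0, 317.0], [238.0, 319.0]], [[184.0, 202.0], [177.0, 196.0], [175.0, 180.0], [167.0, 173.0], [177.0, 186.0]]]
serving_board side [array([ 0.6345, -0.2972]), array([ 0.6742, -0.6167]), array([ 0.4496, -0.6348]), array([ 0.4442, -0.314 ])]
serving_board top [array([ 0.6421, -0.3194]), array([ 0.6547, -0.634 ]), array([ 0.4509, -0.6307]), array([ 0.4357, -0.3246])]
carton side [array([0.7651, 0.0024]), array([ 0.7676, -0.1302]), array([ 0.6693, -0.1073]), array([0.6744, 0.0209])]
carton top [array([ 0.6428, -0.3208]), array([ 0.658 , -0.6392]), array([ 0.4545, -0.6374]), array([ 0.4369, -0.3275])]
tub side [array([ 0.7965, -0.2084]), array([ 0.8077, -0.3377]), array([ 0.7391, -0.3253]), array([ 0.7327, -0.1982])]
tub top [array([ 0.7829, -0.1912]), array([ 0.7855, -0.2608]), array([ 0.7339, -0.2627]), array([ 0.731 , -0.1936])]
[0.5683 0.1931 0.256  0.026 ] 17.584418225524747
[0.5683 0.1931 0.256  0.026 ] 17.584418225524633
[0.5681 0.1923 0.2602 0.0503] 31.937066338809988
[-0.3 -0.1  0.8  0.3 -0.7 -1.  -6.  -6.  -0.2 -1.4  0.7  0.6 -0.4 -0.3
  2.   1.5  0.5 -0.2 -5.1 -6.   1.8 -0.2 -2.9 -0.9  1.  -3.2 -1.5  1.9]
```

View pics/crop1.png

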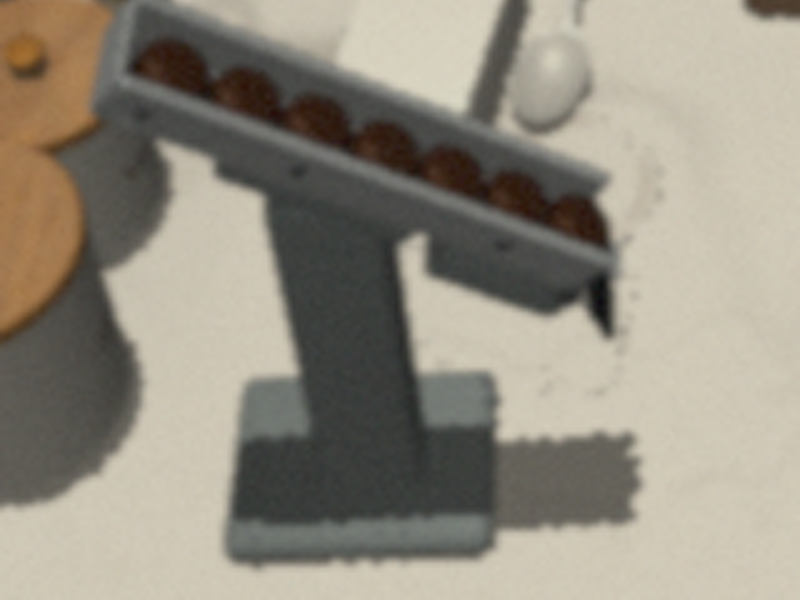

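Crop: the housing under the chute has its lowest front corner near (555,310), set well back from the paddle tip (610,335). A rim about 12 mm below the lip therefore clears it. Next I move above tumbler A.

apply_moves --pt "0 0 -0.09 0.019 -0.033 0.02 100" --pt "0 0 -0.18 0.038 -0.065 0.04 100" --pt "0 0 -0.27 0.057 -0.098 0.05 100" --pt "0 0 -0.36 0.076 -0.13 0.06 100" --pt "0 0 -0.46 0.095 -0.163 0.06 100"

```text
time: 2.5
tool_pos: [0.2324, 0.3691, 0.2675]
ee_rot: [3.138, 0.0, 2.427]
wrist_force: [0.1, 0.7, 0.5]
width: 0.094
finger_force: 0.0
```

apply_moves --pt "0 0 -0.09 0.019 -0.033 0 100" --pt "0 0 -0.18 0.038 -0.065 0 100" --pt "0 0 -0.27 0.057 -0.098 0.01 100" --pt "0 0 -0.36 0.076 -0.13 0.02 100" --pt "0 0 -0.46 0.095 -0.163 0.02 100"

```text
time: 3.0
tool_pos: [0.3275, 0.2057, 0.2873]
ee_rot: [3.138, -0.0, 1.967]
wrist_force: [0.0, -0.1, 0.0]
width: 0.0942
finger_force: 0.0
```

apply_moves --pt "0 0 -0.09 0.019 -0.033 0 100" --pt "0 0 -0.18 0.038 -0.065 0 100" --pt "0 0 -0.27 0.057 -0.098 0 100" --pt "0 0 -0.36 0.076 -0.13 0 100" --pt "0 0 -0.47 0.094 -0.163 0 100"

```text
time: 3.5
tool_pos: [0.4211, 0.0423, 0.2857]
ee_rot: [3.141, -0.0, 1.496]
wrist_force: [-0.5, -0.0, 0.1]
width: 0.094
finger_force: 0.0
```

```bash
python3 - <<'E'
from h import *
np.set_printoptions(precision=4,suppress=True)
o=get_obs(); print(o["time"],o["tool_pos"],o["ee_rot"],o["joint_positions"])
c=cam("wrist"); save(c,"w1.png"); print(c["f"],"pos",-c["R"].T@c["t"],"fwd",c["R"][2])
for q in("chute_lip","tumbler_1"): print([(r["score"],np.round(r["pixel"],1)) for r in place_of("wrist",q)])
m=masks(c); print(len(m))
for nm,x0 in dict(A=(.423,.082,-1.64),B=(.5188,-.0742,-1.4755),C=(.4014,-.1935,1.6588)).items():
    if m: print(nm,*fit([(c,pick(c,m,tpts(*x0)))],x0))
E
```

```text
3.5 [0.4211 0.0423 0.2857] [ 3.1407 -0.0002  1.4963] [-0.0341 -0.1993  1.4856  0.0002  1.8544  0.0404]
352.6542056580963 pos [0.4281 0.1264 0.465 ] fwd [-0.0207 -0.2859 -0.958 ]
[]
[(0.85, array([358.5, 253.9])), (0.85, array([281.8, 139.7])), (0.71, array([287. , 337.2]))]
4
A [ 0.421   0.0851 -1.651 ] 0.049419644231611715
B [ 0.5053 -0.0754 -1.3471] 0.29842233105938254
C [ 0.4005 -0.1927  1.6843] 0.04721583162917509
```

View pics/w1.png

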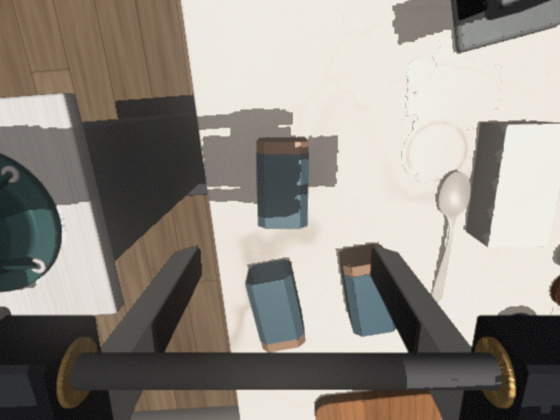

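Wrist view: A is centred at (283,183) with its foot at the top of the picture; C is at (275,305) and B at (370,295). A's silhouette fit agrees with the side view. Next I tilt 45° and approach A.

apply_moves --pt "0.13 -0.01 0 -0.002 -0.014 -0.01 100" --pt "0.26 -0.02 0 -0.004 -0.028 -0.03 100" --pt "0.39 -0.031 0 -0.006 -0.042 -0.06 100" --pt "0.52 -0.042 0 -0.008 -0.056 -0.1 100" --pt "0.65 -0.052 0 -0.009 -0.072 -0.14 100"

```text
time: 4.2
tool_pos: [0.4121, -0.0278, 0.1463]
ee_rot: [3.125, -0.654, 1.511]
wrist_force: [1.2, -0.8, -1.0]
width: 0.0938
finger_force: 0.0
```

apply_moves --pt "0.133 -0.011 0 0 0 -0.046 100" --pt "0.133 -0.011 0 0 0 -0.046 100" --pt "0.133 -0.011 0 0 0 -0.046 100" --pt "0.133 -0.011 0 0 0 -0.046 100" --pt "0.133 -0.011 0 0 0 -0.046 100"

```text
time: 4.7
tool_pos: [0.4134, -0.0282, 0.1038]
ee_rot: [3.118, -0.778, 1.518]
wrist_force: [-0.4, 1.0, 0.8]
width: 0.094
finger_force: 0.0
```

```bash
python3 - <<'E'
from h import *
from scipy.spatial.transform import Rotation as Ro
np.set_printoptions(precision=4,suppress=True)
o=get_obs(); print(o["tool_pos"],o["ee_rot"],o["joint_positions"],Ro.from_euler("xyz",o["ee_rot"]).as_matrix().T[1:],o["wrist_force"])
c=cam("side");m=masks(c);print(len(m))
for nm,x0 in dict(A=(.423,.082,-1.64),B=(.5188,-.0742,-1.4755),C=(.4014,-.1935,1.6588)).items():
    print(nm,*fit([(c,pick(c,m,tpts(*x0)))],x0))
E
```

```text
[ 0.4134 -0.0282  0.1038] [ 3.1181 -0.7781  1.5179] [-0.7276  0.0642  1.814   0.6096  1.7568 -0.7045] [[ 0.9975 -0.0693  0.0168]
 [ 0.0606  0.6995 -0.7121]] [-0.425   0.9975  0.7758]
4
A [ 0.4226  0.0856 -1.6281] 0.0874352350858627
B [ 0.5208 -0.0755 -1.4818] 0.10458657910364333
C [ 0.4023 -0.1951  1.6627] 0.09614341811723692
```

apply_moves --pt "0 0 0 0.001 0.019 -0.021 100" --pt "0 0 0 0.002 0.038 -0.042 100" --pt "0 0 0 0.004 0.057 -0.063 100" --pt "0 0 0 0.005 0.076 -0.084 100" --pt "0 0 0 0.005 0.076 -0.084 100"

```text
time: 5.3
tool_pos: [0.4147, 0.0503, 0.0153]
ee_rot: [3.134, -0.786, 1.508]
wrist_force: [-0.8, 0.2, -0.3]
width: 0.094
finger_force: 0.0
```

apply_moves --pt "0 0 0 0 0 0 0" --pt "0 0 0 0 0 0 0" --pt "0 0 0 0 0 0 0" --pt "0 0 0 0 0 0 0" --pt "0 0 0 0 0 0 0"

```text
time: 5.8
tool_pos: [0.4173, 0.047, 0.0161]
ee_rot: [3.129, -0.785, 1.506]
wrist_force: [0.4, -2.0, 2.0]
width: 0.0622
finger_force: 30.0
```

```bash
cat >> h.py <<'E'
from scipy.spatial.transform import Rotation as Ro
def rot_to(ex,u_now,yaw):
    """rotvec turning current tool so tumbler axis u_now -> up and tool z azimuth -> yaw"""
    R=Ro.from_euler("xyz",ex); t=R.as_matrix()[:,2]
    A=Ro.align_vectors([[0,0,1]],[u_now])[0]; t2=A.apply(t)
    B=Ro.from_euler("z",yaw-np.arctan2(t2[1],t2[0]))
    return (B*A).as_rotvec(),(B*A).apply(t),(B*A*R).as_matrix()
E
python3 - <<'E'
from h import *
np.set_printoptions(precision=4,suppress=True)
o=get_obs(); print(o["tool_pos"],o["joint_positions"],o["time"])
R=Ro.from_euler("xyz",o["ee_rot"]).as_matrix()
k=R[:,1]; u=np.array([-.080,-.997,0]); u-=k*(u@k); u/=np.linalg.norm(u); print("k",k,"u",u,"t",R[:,2])
for y in(.256,.1,-.3): print(y,*[np.round(a,3).tolist() for a in rot_to(o["ee_rot"],u,y)])
E
```

```text
[0.4173 0.047  0.0161] [-0.5947  0.1238  1.9624  0.6648  1.5233 -0.7209] 5.8
k [ 0.9972 -0.0739  0.0089] u [-0.0739 -0.9973  0.0001] t [ 0.0585  0.7043 -0.7075]
0.256 [-1.143, -1.361, 1.442] [0.684, 0.179, -0.707] [[-0.684, -0.253, 0.684], [-0.179, 0.967, 0.179], [-0.707, -0.0, -0.707]]
0.1 [-1.222, -1.243, 1.33] [0.704, 0.071, -0.707] [[-0.703, -0.1, 0.704], [-0.071, 0.995, 0.071], [-0.707, -0.0, -0.707]]
-0.3 [-1.384, -0.935, 1.034] [0.676, -0.209, -0.707] [[-0.675, 0.296, 0.676], [0.209, 0.955, -0.209], [-0.707, -0.0, -0.707]]
```

apply_moves --pt "0 0 0 0 0 0.03 0" --pt "0 0 0 0 0 0.06 0" --pt "0 0 0 0 0 0.09 0" --pt "0 0 0 0 0 0.12 0" --pt "0 0 0 0 0 0.14 0"

```text
time: 6.3
tool_pos: [0.4168, 0.0472, 0.157]
ee_rot: [3.129, -0.784, 1.506]
wrist_force: [0.2, -0.4, -1.9]
width: 0.062
finger_force: 30.0
```

apply_moves --pt "-0.057 -0.068 0.072 -0.003 0.003 0 0" --pt "-0.114 -0.136 0.144 -0.006 0.006 0 0" --pt "-0.171 -0.204 0.216 -0.009 0.009 0 0" --pt "-0.229 -0.272 0.288 -0.012 0.012 0 0" --pt "-0.286 -0.34 0.36 -0.015 0.015 0 0"

```text
time: 6.8
tool_pos: [0.4011, 0.0626, 0.155]
ee_rot: [2.803, -0.429, 2.066]
wrist_force: [0.4, -0.2, -1.9]
width: 0.0619
finger_force: 30.0
```

apply_moves --pt "-0.057 -0.068 0.072 -0.003 0.003 0 0" --pt "-0.114 -0.136 0.144 -0.006 0.006 0 0" --pt "-0.171 -0.204 0.216 -0.009 0.009 0 0" --pt "-0.229 -0.272 0.288 -0.012 0.012 0 0" --pt "-0.286 -0.34 0.36 -0.015 0.015 0 0"

```text
time: 7.3
tool_pos: [0.3858, 0.0778, 0.1549]
ee_rot: [2.721, 0.004, 2.45]
wrist_force: [0.5, 0.1, -1.5]
width: 0.0622
finger_force: 30.0
```

apply_moves --pt "-0.057 -0.068 0.072 0 0 0 0" --pt "-0.114 -0.136 0.144 0 0 0 0" --pt "-0.171 -0.204 0.216 0 0 0 0" --pt "-0.229 -0.272 0.288 0 0 0 0" --pt "-0.286 -0.34 0.36 0 0 0 0"

```text
time: 7.8
tool_pos: [0.3857, 0.0779, 0.1545]
ee_rot: [2.81, 0.437, 2.837]
wrist_force: [-0.5, -0.5, -1.4]
width: 0.0621
finger_force: 30.0
```

apply_moves --pt "-0.057 -0.068 0.072 0 0 0 0" --pt "-0.114 -0.136 0.144 0 0 0 0" --pt "-0.171 -0.204 0.216 0 0 0 0" --pt "-0.229 -0.272 0.288 0 0 0 0" --pt "-0.286 -0.34 0.36 0 0 0 0"

```text
time: 8.3
tool_pos: [0.4351, 0.0832, 0.1465]
ee_rot: [3.138, 0.756, -2.882]
wrist_force: [-0.8, 0.4, -2.0]
width: 0.0619
finger_force: 30.0
```

```bash
python3 - <<'E'
from h import *
np.set_printoptions(precision=4,suppress=True)
o=get_obs(); print(o["tool_pos"],o["joint_positions"],o["time"],Ro.from_euler("xyz",o["ee_rot"]).as_matrix())
c=cam("side"); save(c,"s2.png")
E
```

```text
[0.4351 0.0832 0.1465] [-0.1819 -0.756   2.281   0.374   0.946  -2.1279] 8.3 [[-0.7031 -0.2589  0.6623]
 [-0.1866  0.9659  0.1795]
 [-0.6862  0.0026 -0.7274]]
```

View pics/s2.png

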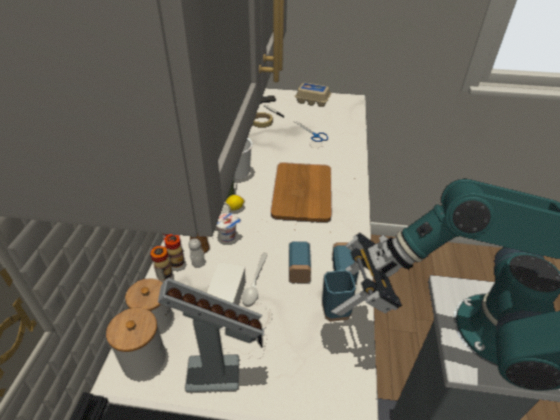

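View: A is upright in the gripper, mouth visible at (342,280). The requested spot was too near the base because j2 is at its limit, so I move further out and touch down there.

apply_moves --pt "0 0 0 0.04 0 0 0" --pt "0 0 0 0.08 0 0 0" --pt "0 0 0 0.115 0 0 0" --pt "0 0 0 0.115 0 0 0" --pt "0 0 0 0.115 0 0 0"

```text
time: 8.85
tool_pos: [0.5498, 0.0829, 0.1457]
ee_rot: [3.131, 0.752, -2.891]
wrist_force: [-0.8, -0.9, -2.6]
width: 0.062
finger_force: 30.0
```

apply_moves --pt "0 0 0 0 0 -0.03 0" --pt "0 0 0 0 0 -0.06 0" --pt "0 0 0 0 0 -0.09 0" --pt "0 0 0 0 0 -0.105 0" --pt "0 0 0 0 0 -0.105 0"

```text
time: 9.35
tool_pos: [0.548, 0.0831, 0.0405]
ee_rot: [3.131, 0.753, -2.891]
wrist_force: [-0.3, -0.3, -2.5]
width: 0.0619
finger_force: 30.0
```

```bash
python3 - <<'E'
from h import *
np.set_printoptions(precision=4,suppress=True)
o=get_obs(); print(o["tool_pos"],o["joint_positions"],o["time"],Ro.from_euler("xyz",o["ee_rot"]).as_matrix())
E
```

```text
[0.548  0.0831 0.0405] [-0.1157 -0.2365  2.2204  0.5518  0.5067 -2.338 ] 9.35 [[-0.7068 -0.2546  0.66  ]
 [-0.1808  0.967   0.1794]
 [-0.6839  0.0074 -0.7295]]
```

apply_moves --pt "0.001 -0.016 0 0 0 0 0" --pt "0.001 -0.033 0 0 0 0 0" --pt "0.001 -0.033 0 0 0 -0.002 0" --pt "0.001 -0.033 0 0 0 -0.004 0" --pt "0.001 -0.033 0 0 0 -0.004 0"

```text
time: 9.85
tool_pos: [0.5505, 0.0828, 0.0392]
ee_rot: [-3.138, 0.79, -2.881]
wrist_force: [-0.7, -0.7, -2.3]
width: 0.0622
finger_force: 30.0
```

```bash
python3 - <<'E'
from h import *
np.set_printoptions(precision=4,suppress=True)
o=get_obs(); print(o["tool_pos"],o["joint_positions"],o["time"],o["wrist_force"],o["wrist_torque"],Ro.from_euler("xyz",o["ee_rot"]).as_matrix().T)
cs=[cam("side"),cam("top")]
for c in cs:
    m=masks(c); print(len(m))
    x0=(.538,.081,.256); print(c["n"],[fit([(c,pick(c,m,tpts(*x0,z,True)))],x0,z,True) for z in(0,)] )
    for nm,x0 in dict(B=(.5188,-.0742,-1.4755),C=(.4014,-.1935,1.6588)).items(): print(nm,*fit([(c,pick(c,m,tpts(*x0)))],x0))
    for q in("chute_lip","paddle_face","paddle"): print(q,[(round(r["score"],2),np.round(r["pixel"],1)) for r in place_of(c["n"],q)][:2])
for q in ("chute_lip","paddle_face","paddle"):
    p=[place_of(c["n"],q) for c in cs]
    if all(p): print(q,tri(cs[0],p[0][0]["pixel"],cs[1],p[1][0]["pixel"]))
    cv2.imwrite("pics/top3.png",cv2.resize(cs[1]["img"][150:290,150:350,::-1],(800,560),interpolation=cv2.INTER_CUBIC))
E
```

```text
[0.5505 0.0828 0.0392] [-0.1193 -0.2359  2.2444  0.6283  0.4581 -2.4221] 9.85 [-0.7398 -0.7258 -2.3392] [-0.1237  0.5369  0.0599] [[-0.6804 -0.1814 -0.71  ]
 [-0.2551  0.9669 -0.0025]
 [ 0.687   0.1794 -0.7042]]
3
side [(array([0.5407, 0.0764, 0.1244]), np.float64(0.29546968377940463))]
B [ 0.524  -0.0758 -1.495 ] 0.3570706992213605
C [ 0.4014 -0.1935  1.6588] 1.0
chute_lip [(0.97, array([265. , 329.2]))]
paddle_face [(0.59, array([262.9, 337.8]))]
paddle [(0.64, array([305. , 190.2])), (0.58, array([253., 329.]))]
3
top [(array([0.5398, 0.0804, 0.3527]), np.float64(0.2857672883114132))]
B [ 0.5159 -0.0751 -1.4257] 0.09818021719988246
C [ 0.4025 -0.1933  1.6928] 0.11895654021889279
chute_lip [(0.72, array([186.8, 214. ])), (0.42, array([313.7, 171.7]))]
paddle_face [(0.61, array([189.9, 213.4]))]
paddle [(0.74, array([394.5, 223.9])), (0.71, array([253. , 179.9]))]
chute_lip (array([0.5675, 0.192 , 0.1652]), np.float64(0.003617658933183514))
paddle_face (array([0.5736, 0.1923, 0.1325]), np.float64(0.0009619379450533986))
paddle (array([ 0.5395, -0.4952, -0.0041]), np.float64(0.00409002366869297))
```

View pics/top3.png

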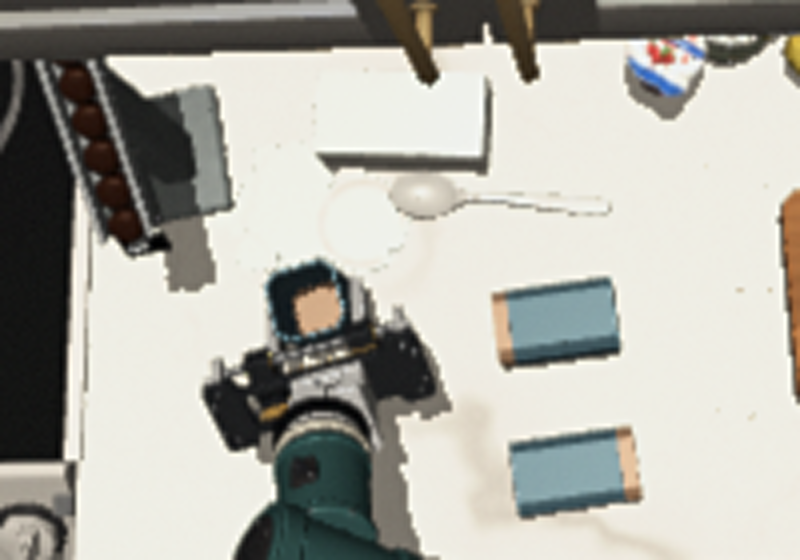

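```bash
python3 - <<'E'
from h import *
np.set_printoptions(precision=4,suppress=True)
c=cam("top"); f=lambda x,y,z:atz(c,(150+x/4,150+y/4),z)
a,b,d=f(215,85,.016),f(232,208,.016),f(160,222,.016); print(a,b,d,"yaw edge",np.arctan2(*(a-b)[1::-1]),"front",np.arctan2(*(b-d)[1::-1])+1.5708)
s=cam("side"); g=lambda x,y,z:atz(s,(140+x/5,260+(y+100)/5),z)
P=[g(495,375,.016),g(492,550,.016),g(245,382,.016),g(230,552,.016)]; print("side foot corners",P)
e=P[0]-P[1];print(np.arctan2(*e[1::-1])-1.5708); e=P[2]-P[0];print("side edge",np.arctan2(*e[1::-1])); e=P[3]-P[1];print(np.arctan2(*e[1::-1]))
# chute rails: right rail top crop (95,62)->(160,235) ; left (40,62)->(105,240)
L=np.array([.568,.1925])
def res(w):
    # foot centreline front corners predicted: 57 behind, +-43
    d=np.array([np.cos(w),np.sin(w)]);n=np.array([-d[1],d[0]]); return L+d*.057+n*.043, L+d*.057-n*.043
for w in(.05,.15,.2,.256,.3): 
    q=res(w); print(w,q, [(proj(c,[*p,.016])-150)*4 for p in q],[(proj(s,[*p,.016])-[140,280])*5 for p in q])
    d=np.array([np.cos(w),np.sin(w)]); print("   upper end px side",(proj(s,[*(L+d*.19),.308])-[140,280])*5)
E
```

```text
[0.749  0.1827 0.016 ] [0.6337 0.1643 0.016 ] [0.6226 0.2302 0.016 ] yaw edge 0.15858147511722237 front 0.16675155677324005
side foot corners [array([0.6356, 0.1745, 0.016 ]), array([0.6198, 0.2573, 0.016 ]), array([0.7509, 0.1948, 0.016 ]), array([0.7337, 0.2746, 0.016 ])]
-2.952680197258232
side edge 0.1739214417086577
0.15041934614473434
0.05 (array([0.6228, 0.2383]), array([0.6271, 0.1524])) [array([151.2192, 221.9935]), array([244.7841, 214.8069])] [array([494.1019, 507.8925]), array([521.909 , 335.4256])]
   upper end px side [118.7819  -7.8375]
0.15 (array([0.6179, 0.2435]), array([0.6308, 0.1585])) [array([145.3707, 227.4124]), array([238.2137, 210.9486])] [array([502.3727, 520.5899]), array([511.7721, 345.8529])]
   upper end px side [106.4623  32.5078]
0.2 (array([0.6153, 0.246 ]), array([0.6324, 0.1617])) [array([142.6419, 230.325 ]), array([234.7834, 209.2792])] [array([507.0416, 526.6357]), array([507.0989, 351.4108])]
   upper end px side [102.0901  53.2589]
0.256 (array([0.6123, 0.2485]), array([0.634 , 0.1653])) [array([139.7515, 233.7366]), array([230.8405, 207.6217])] [array([512.6761, 533.1377]), array([502.1979, 357.8902])]
   upper end px side [98.682  76.8886]
0.3 (array([0.6097, 0.2504]), array([0.6352, 0.1683])) [array([137.609 , 236.5215]), array([227.6753, 206.4796])] [array([517.3931, 538.0311]), array([498.6047, 363.1594])]
   upper end px side [97.1461 95.7012]
```

Top crop: A is upright in the gripper with its mouth at (305,300), B and C are unchanged, and the foot of the dispenser is at (160–232,85–220). Foot and lip disagree by about 1 cm, so I stand A down, release it, and look at the dispenser from close with the wrist camera.

apply_moves --pt "0 0 0 0 0 -0.001 0" --pt "0 0 0 0 0 -0.001 0" --pt "0 0 0 0 0 -0.002 0" --pt "0 0 0 0 0 -0.002 0" --pt "0 0 0 0 0 -0.002 0"

```text
time: 11.25
tool_pos: [0.5515, 0.0828, 0.0382]
ee_rot: [-3.138, 0.791, -2.881]
wrist_force: [-1.9, 0.3, 4.8]
width: 0.0617
finger_force: 30.0
```

apply_moves --pt "0 0 0 0 0 0 40" --pt "0 0 0 0 0 0 70" --pt "0 0 0 0 0 0 85" --pt "0 0 0 0 0 0 85" --pt "0 0 0 0 0 0 85"

```text
time: 11.75
tool_pos: [0.5503, 0.0827, 0.0364]
ee_rot: [-3.138, 0.788, -2.881]
wrist_force: [-0.3, -1.0, 0.3]
width: 0.0797
finger_force: 0.0
```

apply_moves --pt "0 0 0 -0.02 -0.005 0.02 85" --pt "0 0 0 -0.04 -0.01 0.04 85" --pt "0 0 0 -0.06 -0.015 0.06 85" --pt "0 0 0 -0.08 -0.02 0.09 85" --pt "0 0 0 -0.08 -0.02 0.12 85"

```text
time: 12.25
tool_pos: [0.4686, 0.0624, 0.1568]
ee_rot: [-3.137, 0.788, -2.882]
wrist_force: [1.7, 0.7, -0.2]
width: 0.0799
finger_force: 0.0
```

```bash
python3 - <<'E'
from h import *
np.set_printoptions(precision=4,suppress=True)
o=get_obs(); print(o["tool_pos"],o["joint_positions"],o["time"],Ro.from_euler("xyz",o["ee_rot"]).as_matrix().T[1:])
c=cam("wrist"); save(c,"w4.png"); print("pos",-c["R"].T@c["t"],"fwd",c["R"][2])
for q in("chute_lip","paddle_face","tumbler_1","dispenser"): print(q,[(r["score"],np.round(r["pixel"],1)) for r in place_of("wrist",q)])
x0=(.538,.081,.256)
for c in (cam("side"),cam("top")):
    m=masks(c); print(c["n"],fit([(c,pick(c,m,tpts(*x0,0,True)))],x0,0,True))
E
```

```text
[0.4686 0.0624 0.1568] [-0.2514 -0.6707  2.2408  0.4529  0.9019 -2.2399] 12.25 [[-0.254   0.9672 -0.0029]
 [ 0.6865  0.1781 -0.705 ]]
pos [0.2893 0.0154 0.2235] fwd [ 0.8531  0.2228 -0.4718]
chute_lip []
paddle_face []
tumbler_1 [(0.94, array([285.2, 127.9])), (0.64, array([ 92.9, 107.2]))]
dispenser [(0.31, array([ 13.8, 196. ]))]
side (array([0.5413, 0.0788, 0.248 ]), np.float64(0.07642330238355055))
top (array([0.5397, 0.0786, 0.2918]), np.float64(0.13160304881279472))
```

View pics/w4.png

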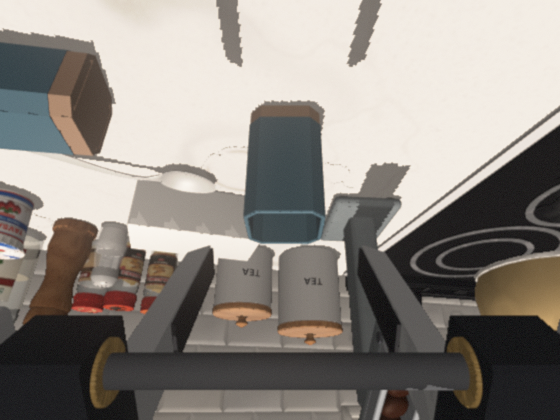

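Wrist view (upside down): A stands upright at (285,175), and the dispenser foot is at right (365,215). I turn the tool down in front of the lip for a better look.

apply_moves --pt "-0.036 0.137 0 0 0.01 0.04 85" --pt "-0.072 0.274 0 0.01 0.03 0.08 85" --pt "-0.108 0.411 0 0.02 0.06 0.11 85" --pt "-0.144 0.548 0 0.03 0.09 0.123 85" --pt "-0.18 0.686 0 0.046 0.128 0.123 85"

```text
time: 13.2
tool_pos: [0.5182, 0.1926, 0.284]
ee_rot: [-3.139, 0.082, -2.882]
wrist_force: [1.4, 0.1, 2.3]
width: 0.0799
finger_force: 0.0
```

apply_moves --pt "-0.02 0.076 0 0 0 0 85" --pt "-0.02 0.076 -0.045 0 0 0 85" --pt "-0.02 0.076 -0.09 0 0 0 85" --pt "-0.02 0.076 -0.09 0 0 0 85" --pt "-0.02 0.076 -0.09 0 0 0 85"

```text
time: 13.7
tool_pos: [0.5166, 0.1909, 0.2788]
ee_rot: [-3.137, -0.0, -2.971]
wrist_force: [-0.6, -1.2, -0.4]
width: 0.08
finger_force: 0.0
```

```bash
python3 - <<'E'
from h import *
np.set_printoptions(precision=4,suppress=True)
o=get_obs(); print(o["tool_pos"],o["joint_positions"],o["time"],Ro.from_euler("xyz",o["ee_rot"]).as_matrix().T[1:])
c=cam("wrist"); print("pos",-c["R"].T@c["t"],"fwd",c["R"][2]); np.save("w5.npy",np.array([c],object))
for q in("chute_lip","paddle_face","dispenser","chocolate_1"): print(q,[(round(r["score"],2),np.round(r["pixel"],1),atz(c,r["pixel"],dict(chute_lip=.17,paddle_face=.14).get(q,0))) for r in place_of("wrist",q)])
cv2.imwrite("pics/w5.png",cv2.rotate(cv2.resize(c["img"][:,:,::-1],(800,600),interpolation=cv2.INTER_CUBIC),cv2.ROTATE_180))
E
```

```text
[0.5166 0.1909 0.2788] [ 0.2539  0.0874  1.2267 -0.0046  1.8281 -1.4889] 13.7 [[-0.1699  0.9854 -0.0045]
 [ 0.0006 -0.0045 -1.    ]]
pos [0.4346 0.1777 0.458 ] fwd [ 0.2833  0.0448 -0.958 ]
chute_lip [(0.89, array([287.4, 261.9]), array([0.5683, 0.2011, 0.17  ]))]
paddle_face [(0.87, array([285.8, 255.4]), array([0.5757, 0.2008, 0.14  ]))]
dispenser [(0.58, array([283.3, 294.1]), array([0.699 , 0.2179, 0.    ])), (0.2, array([198. , 172.5]), array([0.5408, 0.0769, 0.    ]))]
chocolate_1 [(0.75, array([285.7, 330.3]), array([0.7591, 0.2318, 0.    ])), (0.69, array([286.5, 292.1]), array([ 0.695 ,  0.2219, -0.    ])), (0.56, array([285.3, 411.1]), array([0.9109, 0.2573, 0.    ])), (0.48, array([286.6, 254.4]), array([0.6361, 0.2119, 0.    ]))]
```

View pics/w5.png

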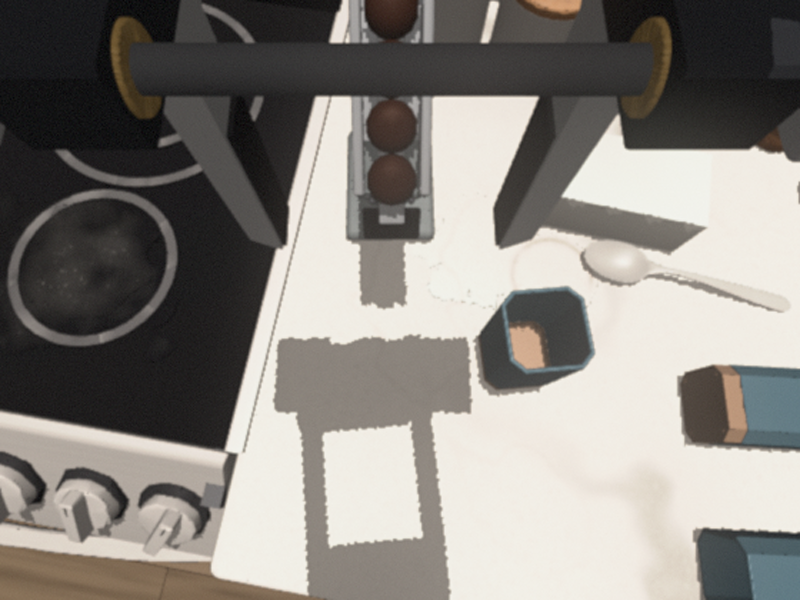

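Rotated wrist view: the lip is centred at about (390,235), the chute runs straight up the picture, and A stands upright with its mouth at (540,330). The wrist fit puts the lip at (0.568, 0.201) with yaw about 0.16. I go back and regrasp A.

apply_moves --pt "0 0 0.045 -0.024 -0.03 0 85" --pt "0 0 0.09 -0.048 -0.06 0 85" --pt "0 0 0.09 -0.048 -0.09 0 85" --pt "0 0 0.09 -0.048 -0.128 0 85" --pt "0 0 0.09 -0.048 -0.128 0 85"

```text
time: 14.45
tool_pos: [0.4683, 0.0594, 0.2804]
ee_rot: [-3.135, 0.002, -2.887]
wrist_force: [-0.1, -0.1, 0.0]
width: 0.08
finger_force: 0.0
```

apply_moves --pt "0.036 -0.137 0 0 0 -0.02 85" --pt "0.072 -0.274 0 0 0 -0.04 85" --pt "0.108 -0.411 0 0 0 -0.06 85" --pt "0.144 -0.548 0 0 0 -0.08 85" --pt "0.18 -0.686 0 0 0 -0.1 85"

```text
time: 14.95
tool_pos: [0.4688, 0.0636, 0.1808]
ee_rot: [-3.133, 0.719, -2.879]
wrist_force: [-1.1, 0.7, 0.4]
width: 0.0799
finger_force: 0.0
```

apply_moves --pt "0.019 -0.074 0 0 0 -0.02 85" --pt "0.019 -0.074 0 0 0 -0.02 85" --pt "0.019 -0.074 0 0 0 -0.02 85" --pt "0.019 -0.074 0 0 0 -0.02 85" --pt "0.019 -0.074 0 0 0 -0.02 85"

```text
time: 15.45
tool_pos: [0.4712, 0.0627, 0.165]
ee_rot: [-3.13, 0.792, -2.876]
wrist_force: [-0.5, 0.0, 0.1]
width: 0.0797
finger_force: 0.0
```

```bash
python3 - <<'E'
from h import *
np.set_printoptions(precision=4,suppress=True)
o=get_obs(); print(o["tool_pos"],o["joint_positions"],o["time"],Ro.from_euler("xyz",o["ee_rot"]).as_matrix().T[1:])
E
```

```text
[0.4712 0.0627 0.165 ] [-0.2436 -0.6712  2.2266  0.4413  0.9061 -2.2259] 15.45 [[-0.2537  0.9672 -0.0085]
 [ 0.6903  0.1749 -0.7021]]
```

apply_moves --pt "0 0 0 0 0 -0.04 85" --pt "0 0 0 0.02 0.005 -0.065 85" --pt "0 0 0 0.04 0.01 -0.085 85" --pt "0 0 0 0.06 0.015 -0.105 85" --pt "0 0 0 0.081 0.02 -0.126 85"

```text
time: 15.95
tool_pos: [0.5533, 0.0834, 0.0359]
ee_rot: [-3.131, 0.791, -2.878]
wrist_force: [0.1, 0.5, 1.0]
width: 0.0804
finger_force: 0.0
```

apply_moves --pt "0 0 0 0 0 0 85" --pt "0 0 0 0 0 0 0" --pt "0 0 0 0 0 0 0" --pt "0 0 0 0 0 0 0" --pt "0 0 0 0 0 0 0"

```text
time: 16.45
tool_pos: [0.5506, 0.0825, 0.0365]
ee_rot: [-3.132, 0.792, -2.88]
wrist_force: [-0.4, 1.2, 3.4]
width: 0.0617
finger_force: 30.0
```

```bash
cat >> h.py <<'E'
LIP=np.array([.5683,.2008,.17]); W=.16; XD=np.array([np.cos(W),np.sin(W),0])
def disp(foot_off,rimdrop,behind,R):
    """TCP for tumbler whose foot centre is TCP+foot_off(world): side face 'behind' m behind lip"""
    foot=LIP+XD*(behind-.031); foot[2]=.17-rimdrop-.105
    return foot-foot_off
E
python3 - <<'E'
from h import *
np.set_printoptions(precision=4,suppress=True)
o=get_obs(); print(o["tool_pos"],o["joint_positions"],o["time"],o["width"],Ro.from_euler("xyz",o["ee_rot"]).as_matrix().T[1:])
off=np.array([.5405,.0787,0])-o["tool_pos"]; print("off",off)
yaw=np.arctan2(*Ro.from_euler("xyz",o["ee_rot"]).as_matrix()[1::-1,2]); print(yaw)
off2=Ro.from_euler("z",W-yaw).apply(off)
for b in(-.06,-.01,.005,.025): print(b,disp(off2,.012,b,0)-o["tool_pos"])
E
```

```text
[0.5506 0.0825 0.0365] [-0.1152 -0.2314  2.2489  0.6305  0.4432 -2.4242] 16.45 0.06167637449407211 [[-0.2519  0.9677 -0.0067]
 [ 0.6898  0.1747 -0.7026]]
off [-0.0101 -0.0038 -0.0365]
0.2480385197848428
-0.06 [-0.0617  0.1067  0.053 ]
-0.01 [-0.0124  0.1147  0.053 ]
0.005 [0.0024 0.1171 0.053 ]
0.025 [0.0222 0.1202 0.053 ]
```

apply_moves --pt "0 0 0 0 0 0.025 0" --pt "0 0 0 -0.03 0 0.053 0" --pt "0 0 -0.03 -0.062 0.03 0.053 0" --pt "0 0 -0.06 -0.062 0.06 0.053 0" --pt "0 0 -0.088 -0.062 0.107 0.053 0"

```text
time: 16.95
tool_pos: [0.4868, 0.1453, 0.0829]
ee_rot: [-3.131, 0.771, -2.948]
wrist_force: [0.7, -0.1, -2.0]
width: 0.0619
finger_force: 30.0
```

apply_moves --pt "0 0 0 0 0 0 0" --pt "0 0 0 0 0 0 0" --pt "0 0 0 0 0 0 0" --pt "0 0 0 0 0 0 0" --pt "0 0 0 0 0 0 0"

```text
time: 17.45
tool_pos: [0.4886, 0.1445, 0.0825]
ee_rot: [-3.132, 0.77, -2.948]
wrist_force: [0.1, 0.0, -1.5]
width: 0.0618
finger_force: 30.0
```

```bash
python3 - <<'E'
from h import *
np.set_printoptions(precision=4,suppress=True)
o=get_obs(); R=Ro.from_euler("xyz",o["ee_rot"]).as_matrix(); print(o["tool_pos"],o["joint_positions"],o["time"],o["wrist_force"],R.T[1:])
yaw=np.arctan2(R[1,2],R[0,2]); off2=Ro.from_euler("z",yaw-.248).apply([-.0101,-.0038,-.0365]); print(yaw,"foot",o["tool_pos"]+off2)
for b in(-.01,.005,.025): print(b,disp(off2,.012,b,0)-o["tool_pos"])
cs=[cam("side"),cam("top")]
for c in cs: cv2.imwrite("pics/d_%s.png"%c["n"],cv2.resize(c["img"][(250 if c["n"]=="side" else 150):(400 if c["n"]=="side" else 300),150:350,::-1],(800,600),interpolation=cv2.INTER_CUBIC))
f=o["tool_pos"]+off2
for c in cs:
    m=masks(c); x0=(f[0],f[1],W); print(fit([(c,pick(c,m,tpts(*x0,f[2],True)))],x0,f[2],True))
E
```

```text
[0.4886 0.1445 0.0825] [ 0.1732 -0.454   2.2761  0.0081  0.5498 -1.5924] 17.45 [ 0.1428  0.0344 -1.4966] [[-0.1856  0.9826 -0.0072]
 [ 0.6848  0.1241 -0.7181]]
0.17935435002295888 foot [0.4782 0.1414 0.046 ]
-0.01 [0.0496 0.0529 0.007 ]
0.005 [0.0644 0.0553 0.007 ]
0.025 [0.0841 0.0585 0.007 ]
(array([0.4794, 0.1436, 0.0991]), np.float64(0.20027906857662214))
(array([0.4792, 0.1422, 0.1491]), np.float64(0.260228043888706))
```

View pics/d_side.png

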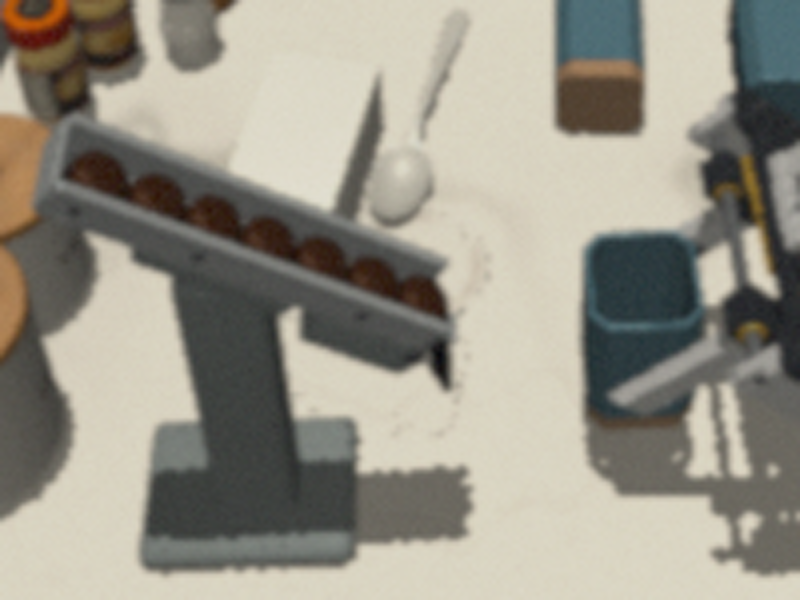

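Side crop: the tumbler is upright, with its rim slightly below the lip height and the paddle at (440,360). I align in front of the paddle.

apply_moves --pt "0.002 -0.01 -0.01 0 0.02 0.007 0" --pt "0.004 -0.02 -0.019 0.01 0.04 0.007 0" --pt "0.004 -0.02 -0.019 0.02 0.051 0.007 0" --pt "0.004 -0.02 -0.019 0.03 0.051 0.007 0" --pt "0.004 -0.02 -0.019 0.04 0.051 0.007 0"

```text
time: 18.15
tool_pos: [0.5288, 0.1967, 0.0894]
ee_rot: [-3.132, 0.79, -2.964]
wrist_force: [-0.4, 0.4, -2.1]
width: 0.062
finger_force: 30.0
```

apply_moves --pt "0 0 0 0 0 0 0" --pt "0 0 0 0 0 0 0" --pt "0 0 0 0 0 0 0" --pt "0 0 0 0 0 0 0" --pt "0 0 0 0 0 0 0"

```text
time: 18.65
tool_pos: [0.5282, 0.1964, 0.0897]
ee_rot: [-3.132, 0.791, -2.965]
wrist_force: [-0.4, -0.3, -2.0]
width: 0.0616
finger_force: 30.0
```

```bash
cat > st.py <<'E'
from h import *
import sys
np.set_printoptions(precision=4,suppress=True)
off=np.array(eval(sys.argv[1])) # offset at yaw0
y0=float(sys.argv[2])
o=get_obs(); R=Ro.from_euler("xyz",o["ee_rot"]).as_matrix(); print(o["tool_pos"],o["joint_positions"],o["time"],o["wrist_force"],R.T[1:])
yaw=np.arctan2(R[1,2],R[0,2]); off2=Ro.from_euler("z",yaw-y0).apply(off); f=o["tool_pos"]+off2
print("yaw",yaw,"foot",f,"rim below lip",.17-f[2]-.105,"behind",(f-LIP)@XD+.031,"lat",(f-LIP)@np.array([-XD[1],XD[0],0]))
for b in(-.01,.005,.025): print(b,disp(off2,.012,b,0)-o["tool_pos"])
E
python3 st.py "[-.0101,-.0038,-.0365]" .248; python3 - <<'E'
from h import *
c=cam("wrist"); save(c,"w6.png")
for q in("chute_lip","paddle_face"): print(q,[(round(r["score"],2),np.round(r["pixel"],1)) for r in place_of("wrist",q)])
c=cam("top"); cv2.imwrite("pics/d_top.png",cv2.resize(c["img"][150:270,140:300,::-1],(800,600),interpolation=cv2.INTER_CUBIC))
E
```

```text
[0.5282 0.1964 0.0897] [ 0.3287 -0.2911  2.1674 -0.2498  0.4946 -1.2422] 18.65 [-0.4133 -0.3195 -2.0464] [[-0.1687  0.9857 -0.0068]
 [ 0.7014  0.1152 -0.7034]]
yaw 0.16279023594392025 foot [0.5178 0.1935 0.0532] rim below lip 0.011776561192156407 behind -0.02002111767507242 lat 0.0008570401129413065
-0.01 [ 0.01    0.0008 -0.0002]
0.005 [ 0.0248  0.0031 -0.0002]
0.025 [ 0.0446  0.0063 -0.0002]
chute_lip []
paddle_face []
```

View pics/d_top.png

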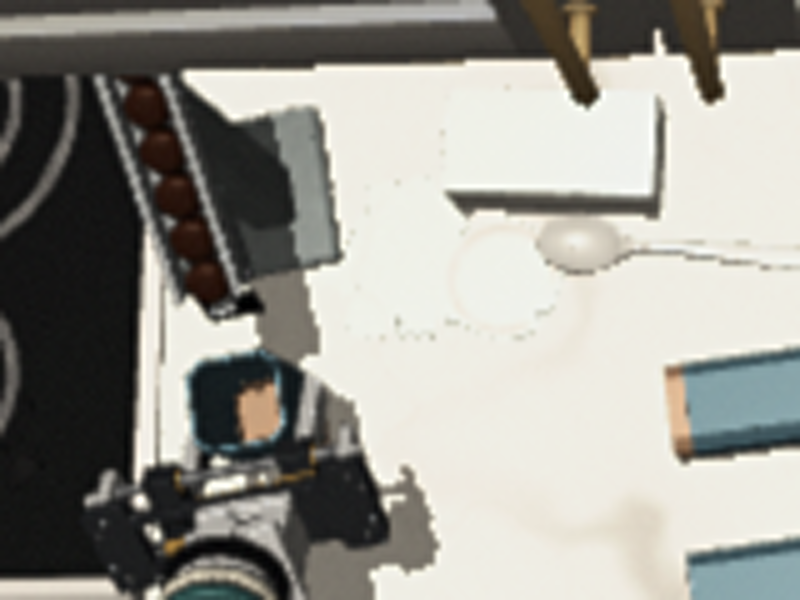

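Top crop: the mouth at (237,400) lies in line with the lip at (222,312) along the chute's direction. First push.

apply_moves --pt "0 0 0 0.012 0.002 0 0" --pt "0 0 0 0.024 0.003 0 0" --pt "0 0 0 0.032 0.004 0 0" --pt "0 0 0 0.038 0.005 0 0" --pt "0 0 0 0.045 0.006 0 0"

```text
time: 19.35
tool_pos: [0.5722, 0.2024, 0.0876]
ee_rot: [-3.131, 0.786, -2.965]
wrist_force: [-5.7, 0.7, -2.5]
width: 0.0618
finger_force: 30.0
```

apply_moves --pt "0 0 0 0 0 0 0" --pt "0 0 0 0 0 0 0" --pt "0 0 0 0 0 0 0" --pt "0 0 0 0 0 0 0" --pt "0 0 0 0 0 0 0"

```text
time: 19.85
tool_pos: [0.5722, 0.2022, 0.0881]
ee_rot: [-3.131, 0.787, -2.965]
wrist_force: [-5.6, -0.4, -6.1]
width: 0.0614
finger_force: 30.0
```

```bash
python3 st.py "[-.0101,-.0038,-.0365]" .248; python3 - <<'E'
from h import *
a=cam("top")["img"][150:270,140:300,::-1]; b=cam("side")["img"][290:380,180:300,::-1]
cv2.imwrite("pics/p1.png",np.hstack([cv2.resize(a,(400,300)),cv2.resize(b,(400,300))]))
E
```

```text
[0.5722 0.2022 0.0881] [ 0.3045 -0.1757  2.0809 -0.2261  0.4643 -1.2773] 19.85 [-5.5679 -0.4301 -6.0662] [[-0.1686  0.9857 -0.0071]
 [ 0.6992  0.1145 -0.7057]]
yaw 0.162295639515921 foot [0.5618 0.1993 0.0516] rim below lip 0.01340717022504577 behind 0.024355276477052722 lat -0.0004280499493305462
-0.01 [-0.034  -0.0051  0.0014]
0.005 [-0.0192 -0.0027  0.0014]
0.025 [0.0006 0.0005 0.0014]
```

View pics/p1.png

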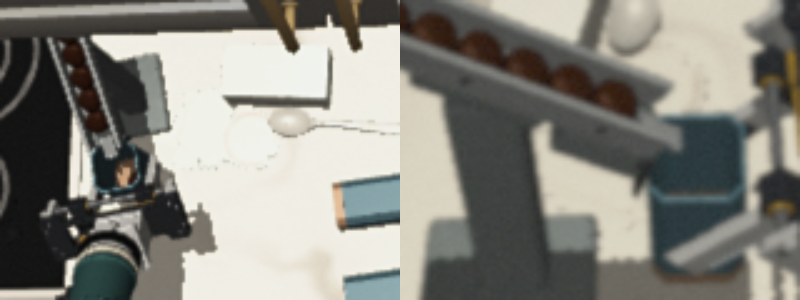

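The first drop has left the chute (its front is empty at (660,90)) and a dark shape shows inside the tumbler. I retract, wait, and push a second time.

apply_moves --pt "0 0 0 -0.012 -0.002 0 0" --pt "0 0 0 -0.024 -0.004 0 0" --pt "0 0 0 -0.032 -0.005 0 0" --pt "0 0 0 -0.032 -0.005 0 0" --pt "0 0 0 -0.032 -0.005 0 0"

```text
time: 20.45
tool_pos: [0.5427, 0.1982, 0.0919]
ee_rot: [-3.133, 0.795, -2.965]
wrist_force: [0.5, 0.4, -2.3]
width: 0.0615
finger_force: 30.0
```

apply_moves --pt "0 0 0 0 0 0 0" --pt "0 0 0 0 0 0 0" --pt "0 0 0 0 0 0 0" --pt "0 0 0 0 0 0 0" --pt "0 0 0 0 0 0 0"

```text
time: 20.95
tool_pos: [0.5414, 0.1976, 0.0896]
ee_rot: [-3.132, 0.79, -2.965]
wrist_force: [0.6, 0.6, -1.6]
width: 0.062
finger_force: 30.0
```

apply_moves --pt "0 0 0 0 0 0 0" --pt "0 0 0 0 0 0 0" --pt "0 0 0 0 0 0 0" --pt "0 0 0 0 0 0 0" --pt "0 0 0 0 0 0 0"

```text
time: 21.45
tool_pos: [0.5414, 0.1977, 0.0897]
ee_rot: [-3.132, 0.791, -2.965]
wrist_force: [-0.1, -1.1, -2.0]
width: 0.0618
finger_force: 30.0
```

```bash
python3 st.py "[-.0101,-.0038,-.0365]" .248; python3 - <<'E'
from h import *
a=cam("top")["img"][190:250,150:230,::-1]; b=cam("side")["img"][290:380,180:300,::-1]
cv2.imwrite("pics/p2.png",np.hstack([cv2.resize(a,(400,300)),cv2.resize(b,(400,300))]))
E
```

```text
[0.5414 0.1977 0.0897] [ 0.3191 -0.2572  2.1427 -0.2399  0.4835 -1.2567] 21.45 [-0.1356 -1.1195 -1.9803] [[-0.1688  0.9856 -0.0067]
 [ 0.7013  0.1154 -0.7035]]
yaw 0.16301687359703007 foot [0.531  0.1947 0.0532] rim below lip 0.011793282919763795 behind -0.006803224184696137 lat -4.534970997301738e-05
-0.01 [-0.0032 -0.0005 -0.0002]
0.005 [ 0.0116  0.0019 -0.0002]
0.025 [ 0.0314  0.0051 -0.0002]
```

View pics/p2.png

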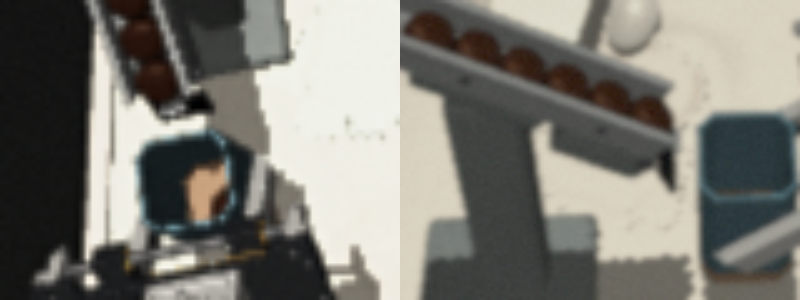

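The drop shows on the tumbler's floor at (218,200), and the next drop has moved up to the lip. Second push, then retreat.

apply_moves --pt "0 0 0 0.008 0.001 0 0" --pt "0 0 0 0.016 0.002 0 0" --pt "0 0 0 0.024 0.004 0 0" --pt "0 0 0 0.032 0.005 0 0" --pt "0 0 0 0.032 0.005 0 0"

```text
time: 22.05
tool_pos: [0.5732, 0.2026, 0.0879]
ee_rot: [-3.132, 0.787, -2.965]
wrist_force: [-3.6, -0.0, -3.4]
width: 0.0618
finger_force: 30.0
```

apply_moves --pt "0 0 0 0 0 0 0" --pt "0 0 0 0 0 0 0" --pt "0 0 0 0 0 0 0" --pt "0 0 0 0 0 0 0" --pt "0 0 0 0 0 0 0"

```text
time: 22.55
tool_pos: [0.5724, 0.2023, 0.0882]
ee_rot: [-3.131, 0.788, -2.965]
wrist_force: [-4.0, -0.3, -6.3]
width: 0.0617
finger_force: 30.0
```

apply_moves --pt "0 0 0 -0.01 -0.002 0 0" --pt "0 0 0 -0.025 -0.004 0 0" --pt "0 0 0 -0.045 -0.007 0 0" --pt "0 0 0 -0.065 -0.01 0 0" --pt "0 0 0 -0.085 -0.013 0 0"

```text
time: 23.05
tool_pos: [0.4898, 0.1903, 0.0937]
ee_rot: [-3.134, 0.799, -2.966]
wrist_force: [0.2, 0.2, -1.8]
width: 0.0616
finger_force: 30.0
```

```bash
python3 st.py "[-.0101,-.0038,-.0365]" .248; python3 - <<'E'
from h import *
np.set_printoptions(precision=4,suppress=True)
ct=cam("top");cd=cam("side")
a=ct["img"][190:250,150:230,::-1]; b=cd["img"][290:380,180:300,::-1]
cv2.imwrite("pics/p3.png",np.hstack([cv2.resize(a,(400,300)),cv2.resize(b,(400,300))]))
for c in(ct,cd):
    m=masks(c)
    for nm,x0 in dict(B=(.5188,-.0742,-1.4755),C=(.4014,-.1935,1.6588)).items(): print(nm,*fit([(c,pick(c,m,tpts(*x0)))],x0))
E
```

```text
[0.4898 0.1903 0.0937] [ 0.3517 -0.4085  2.2406 -0.2642  0.5349 -1.2184] 23.05 [ 0.2145  0.1506 -1.8138] [[-0.1692  0.9856 -0.0053]
 [ 0.7068  0.1176 -0.6976]]
yaw 0.16481995503128927 foot [0.4794 0.1873 0.0572] rim below lip 0.00784265562889773 behind -0.058937616692136416 lat 0.0008768608996149035
-0.01 [ 0.0485  0.0069 -0.0042]
0.005 [ 0.0633  0.0093 -0.0042]
0.025 [ 0.083   0.0125 -0.0042]
B [ 0.5163 -0.075  -1.4327] 0.13569753293244213
C [ 0.4021 -0.1927  1.6978] 0.1824827846429582
B [ 0.5205 -0.0739 -1.4781] 0.13488318028594692
C [ 0.402  -0.1947  1.6632] 0.07590281196605975
```

View pics/p3.png

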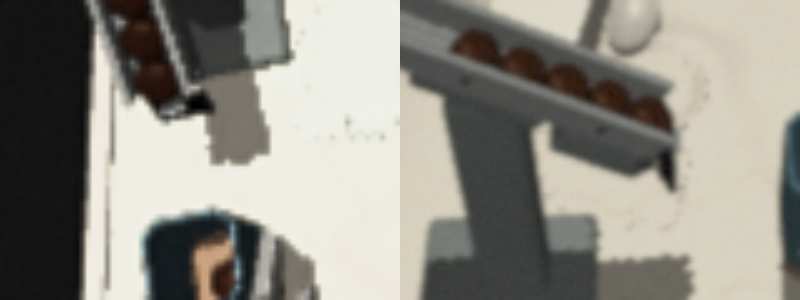

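Five drops remain in the chute and nothing lies on the worktop, so A holds two. I carry A to the board.

apply_moves --pt "0 0 0 0 0 0.025 0" --pt "0 0 -0.02 0.005 -0.01 0.05 0" --pt "0 0 -0.04 0.01 -0.025 0.07 0" --pt "0 0 -0.07 0.015 -0.04 0.09 0" --pt "0 0 -0.1 0.02 -0.06 0.09 0"

```text
time: 23.75
tool_pos: [0.5123, 0.13, 0.1874]
ee_rot: [-3.134, 0.803, -3.067]
wrist_force: [0.1, -0.6, -2.2]
width: 0.0621
finger_force: 30.0
```

apply_moves --pt "0 0 -0.05 0.004 -0.034 0 0" --pt "0 0 -0.1 0.008 -0.068 0 0" --pt "0 0 -0.15 0.012 -0.102 0 0" --pt "0 0 -0.2 0.016 -0.136 0 0" --pt "0 0 -0.25 0.02 -0.17 0 0"

```text
time: 24.25
tool_pos: [0.53, -0.0426, 0.1819]
ee_rot: [-3.131, 0.795, 2.966]
wrist_force: [0.5, -0.0, -2.8]
width: 0.062
finger_force: 30.0
```

apply_moves --pt "0 0 -0.05 0 -0.036 0 0" --pt "0 0 -0.1 0 -0.072 0 0" --pt "0 0 -0.15 0 -0.108 0 0" --pt "0 0 -0.2 0 -0.144 0 0" --pt "0 0 -0.25 0 -0.18 0 0"

```text
time: 24.75
tool_pos: [0.5293, -0.2235, 0.1816]
ee_rot: [-3.13, 0.794, 2.716]
wrist_force: [1.1, 0.5, -2.6]
width: 0.0619
finger_force: 30.0
```

apply_moves --pt "0 0 -0.05 -0.002 -0.036 0 0" --pt "0 0 -0.1 -0.004 -0.072 0 0" --pt "0 0 -0.15 -0.006 -0.108 0 0" --pt "0 0 -0.2 -0.008 -0.144 0 0" --pt "0 0 -0.25 -0.01 -0.18 0 0"

```text
time: 25.25
tool_pos: [0.5189, -0.4038, 0.1812]
ee_rot: [-3.131, 0.794, 2.466]
wrist_force: [-0.0, -0.1, -1.3]
width: 0.0614
finger_force: 30.0
```

apply_moves --pt "0 0 -0.03 -0.002 -0.036 0 0" --pt "0 0 -0.06 -0.005 -0.072 0 0" --pt "0 0 -0.09 -0.008 -0.108 0 0" --pt "0 0 -0.12 -0.011 -0.14 0 0" --pt "0 0 -0.148 -0.013 -0.158 0 0"

```text
time: 25.75
tool_pos: [0.505, -0.5626, 0.1805]
ee_rot: [-3.13, 0.793, 2.317]
wrist_force: [0.2, -0.2, -2.3]
width: 0.0618
finger_force: 30.0
```

```bash
python3 st.py "[-.0101,-.0038,-.0365]" .248|head -4; python3 - <<'E'
from h import *
np.set_printoptions(precision=4,suppress=True)
c=cam("top"); m=masks(c,"serving_board")[0]; k=cv2.findContours((m>.5).astype(np.uint8),0,2)[0]; k=max(k,key=cv2.contourArea)[:,0]
p=np.array([atz(c,q,.021)[:2] for q in k],np.float32); print(cv2.minAreaRect(p))
E
```

```text
[ 0.505  -0.5626  0.1805] [-0.9509  0.0534  1.6678  0.1331  0.6347 -1.767 ] 25.75 [ 0.2243 -0.1928 -2.2815] [[ 0.7396  0.673  -0.0078]
 [ 0.4755 -0.5307 -0.7016]]
yaw -0.8401737021552288 foot [ 0.497  -0.5554  0.144 ] rim below lip -0.07902757276734705 behind -0.15987678236143774 lat -0.7352084060573394
-0.01 [ 0.0308  0.7497 -0.091 ]
((0.5455799102783203, -0.4756925404071808), (0.20599673688411713, 0.30394500494003296), 1.301411747932434)
```

apply_moves --pt "0 0 0 0 0 -0.035 0" --pt "0 0 0 0 0.002 -0.07 0" --pt "0 0 0 0.002 0.003 -0.1 0" --pt "0 0 0 0.003 0.003 -0.117 0" --pt "0 0 0 0.003 0.003 -0.117 0"

```text
time: 26.35
tool_pos: [0.5083, -0.5532, 0.0597]
ee_rot: [-3.133, 0.786, 2.321]
wrist_force: [-0.4, 0.3, -2.6]
width: 0.0615
finger_force: 30.0
```

apply_moves --pt "0 0 0 0 0 -0.002 0" --pt "0 0 0 0 0 -0.004 0" --pt "0 0 0 0 0 -0.006 0" --pt "0 0 0 0 0 -0.006 0" --pt "0 0 0 0 0 -0.006 0"

```text
time: 26.85
tool_pos: [0.5086, -0.5556, 0.0574]
ee_rot: [-3.132, 0.791, 2.32]
wrist_force: [0.6, 0.8, -1.5]
width: 0.0618
finger_force: 30.0
```

```bash
python3 st.py "[-.0101,-.0038,-.0365]" .248|head -4
```

```text
[ 0.5086 -0.5556  0.0574] [-0.9394  0.1824  1.7954  0.2001  0.3819 -1.8397] 26.85 [ 0.6215  0.7926 -1.5084] [[ 0.7369  0.676  -0.0067]
 [ 0.4775 -0.5274 -0.7028]]
yaw -0.8350295710585554 foot [ 0.5005 -0.5484  0.0209] rim below lip 0.04407612316006944 behind -0.15529827878460295 lat -0.7288493681102272
-0.01 [0.0273 0.7427 0.0321]
```

apply_moves --pt "0 0 0 0 0 -0.001 0" --pt "0 0 0 0 0 -0.002 0" --pt "0 0 0 0 0 -0.002 0" --pt "0 0 0 0 0 -0.002 0" --pt "0 0 0 0 0 -0.002 0"

```text
time: 27.35
tool_pos: [0.5093, -0.5564, 0.0574]
ee_rot: [-3.132, 0.795, 2.32]
wrist_force: [-2.2, 3.8, 5.9]
width: 0.0617
finger_force: 30.0
```

apply_moves --pt "0 0 0 0 0 0 68" --pt "0 0 0 0 0 0 72" --pt "0 0 0 0 0 0 78" --pt "0 0 0 0 0 0 80" --pt "0 0 0 0 0 0 80"

```text
time: 27.85
tool_pos: [0.5083, -0.5553, 0.0543]
ee_rot: [-3.132, 0.79, 2.32]
wrist_force: [0.2, 0.1, -0.6]
width: 0.0751
finger_force: 0.0
```

apply_moves --pt "0 0 0 -0.01 0.011 0.014 80" --pt "0 0 0 -0.024 0.026 0.035 80" --pt "0 0 0 -0.043 0.048 0.063 80" --pt "0 0 0 -0.06 0.066 0.09 90" --pt "0 0 0 -0.06 0.066 0.13 100"

```text
time: 28.35
tool_pos: [0.4456, -0.4856, 0.1802]
ee_rot: [-3.134, 0.781, 2.319]
wrist_force: [1.1, -0.0, -0.9]
width: 0.0881
finger_force: 0.0
```

```bash
python3 - <<'E'
from h import *
np.set_printoptions(precision=4,suppress=True)
o=get_obs(); print(o["tool_pos"],o["joint_positions"],o["time"],Ro.from_euler("xyz",o["ee_rot"]).as_matrix().T[1:])
for n in("top","side"):
    c=cam(n); m=masks(c); print(n,len(m)); x0=(.5,-.55,-.83)
    print(fit([(c,pick(c,m,tpts(*x0,.021,True)))],x0,.021,True))
    for nm,x0 in dict(B=(.5188,-.0742,-1.4755),C=(.4014,-.1935,1.6588)).items(): print(nm,*fit([(c,pick(c,m,tpts(*x0)))],x0))
    print(len([r for r in masks_of(n,"chocolate_1") if r["score"]>.3]))
E
```

```text
[ 0.4456 -0.4856  0.1802] [-0.9627 -0.165   1.8694  0.1471  0.6652 -1.7866] 28.35 [[ 0.7367  0.6762 -0.0057]
 [ 0.4733 -0.5216 -0.7099]]
top 4
(array([ 0.5028, -0.5462, -1.0127]), np.float64(0.19895015200374577))
B [ 0.5154 -0.0751 -1.4292] 0.11222621867415272
C [ 0.4025 -0.1927  1.7235] 0.18174940451211363
5
side 3
(array([ 0.5044, -0.549 , -0.7977]), np.float64(0.15440577079840656))
B [ 0.5206 -0.0755 -1.4788] 0.08312597381456233
C [ 0.4009 -0.198   1.6443] 0.14858872671298062
3
```

```bash
cat > pre.py <<'E'
from h import *
import sys
np.set_printoptions(precision=4,suppress=True)
# foot x y yaw, flip
x,y,w,fl=map(float,sys.argv[1:5]); s=float(sys.argv[5]) if len(sys.argv)>5 else .05
u=np.array([np.cos(w),np.sin(w),0]); t=(np.array([0,0,-1])-u)/2**.5
k=np.array([-u[1],u[0],0])*fl; R=np.stack([np.cross(k,t),k,t],1)
o=get_obs(); rv=(Ro.from_matrix(R)*Ro.from_euler("xyz",o["ee_rot"]).inv()).as_rotvec()
g=np.array([x,y,.031])+s*u+.0188*t
print("time",o["time"],"tool",o["tool_pos"],"j",o["joint_positions"]); print("rotvec",rv,np.linalg.norm(rv)); print("t",t,"k",k)
print("shift grasp",g-o["tool_pos"],"pre .09",g-.09*t-o["tool_pos"],"pre .14",g-.14*t-o["tool_pos"])
E
python3 pre.py .5185 -.0752 -1.46 1;python3 pre.py .402 -.194 1.67 1|grep rotv;python3 pre.py .402 -.194 1.67 -1|grep rotv
```

```text
time 28.65 tool [ 0.448  -0.4889  0.1829] j [-0.9625 -0.1599  1.8629  0.1479  0.6601 -1.7874]
rotvec [ 1.4545  0.6556 -0.4992] 1.6716504510066683
t [-0.0782  0.7028 -0.7071] k [0.9939 0.1106 0.    ]
shift grasp [ 0.0745  0.3772 -0.1652] pre .09 [ 0.0816  0.3139 -0.1015] pre .14 [ 0.0855  0.2788 -0.0662]
rotvec [-0.792   1.7847  1.8457] 2.6868198937624723
rotvec [ 0.005  -0.0049 -0.6433] 0.6433766596734488
```

apply_moves --pt "0.097 0.0437 -0.0333 0.005 0.018 0.01 100" --pt "0.194 0.0874 -0.0666 0.011 0.037 0.02 100" --pt "0.291 0.1311 -0.1 0.017 0.056 0.02 100" --pt "0.388 0.1748 -0.1333 0.023 0.074 0.02 100" --pt "0.485 0.2185 -0.1664 0.0285 0.093 0.02 100"

```text
time: 29.15
tool_pos: [0.4771, -0.3952, 0.2029]
ee_rot: [3.026, 0.263, 2.083]
wrist_force: [-0.1, -0.1, -0.5]
width: 0.094
finger_force: 0.0
```

apply_moves --pt "0.097 0.0437 -0.0333 0.005 0.018 0 100" --pt "0.194 0.0874 -0.0666 0.011 0.037 0 100" --pt "0.291 0.1311 -0.1 0.017 0.056 0 100" --pt "0.388 0.1748 -0.1333 0.023 0.074 0 100" --pt "0.485 0.2185 -0.1664 0.0285 0.093 0 100"

```text
time: 29.65
tool_pos: [0.5058, -0.3025, 0.2026]
ee_rot: [3.025, -0.269, 1.912]
wrist_force: [0.6, 0.2, -0.2]
width: 0.0936
finger_force: 0.0
```

apply_moves --pt "0.097 0.0437 -0.0333 0.005 0.018 -0.01 100" --pt "0.194 0.0874 -0.0666 0.011 0.037 -0.03 100" --pt "0.291 0.1311 -0.1 0.017 0.056 -0.05 100" --pt "0.388 0.1748 -0.1333 0.023 0.074 -0.07 100" --pt "0.485 0.2185 -0.1664 0.0285 0.093 -0.086 100"

```text
time: 30.15
tool_pos: [0.5338, -0.2093, 0.1153]
ee_rot: [-3.135, -0.79, 1.675]
wrist_force: [0.9, 0.2, 0.3]
width: 0.094
finger_force: 0.0
```

```bash
python3 pre.py .5185 -.0752 -1.46 1; python3 - <<'E'
from h import *
np.set_printoptions(precision=4,suppress=True)
for n in("side","top","wrist"):
    c=cam(n); m=masks(c); print(n,len(m))
    for nm,x0 in dict(B=(.5188,-.0742,-1.4755),C=(.4014,-.1935,1.6588)).items(): print(nm,*fit([(c,pick(c,m,tpts(*x0)))],x0))
E
```

```text
time 30.15 tool [ 0.5338 -0.2093  0.1153] j [-0.7609  0.567   1.1435  0.5331  2.0284 -0.7777]
rotvec [-0.0045 -0.0049  0.0018] 0.006911130328180849
t [-0.0782  0.7028 -0.7071] k [0.9939 0.1106 0.    ]
shift grasp [-0.0112  0.0977 -0.0976] pre .09 [-0.0042  0.0344 -0.0339] pre .14 [-0.0003 -0.0007  0.0014]
side 3
B [ 0.5202 -0.0762 -1.4839] 0.15948299256433518
C [ 0.4027 -0.195   1.6695] 0.08687792004123918
top 3
B [ 0.5165 -0.0758 -1.4584] 0.11466384268387586
C [ 0.404  -0.194   1.7302] 0.1319411011824384
wrist 2
B [ 0.5159 -0.0726 -1.4519] 0.04133465986108953
C [ 0.4016 -0.1921  1.7022] 0.04351334398809359
```

apply_moves --pt "0 0 0 -0.004 0.03 -0.03 100" --pt "0 0 0 -0.007 0.055 -0.055 100" --pt "0 0 0 -0.01 0.08 -0.08 100" --pt "0 0 0 -0.012 0.098 -0.096 100" --pt "0 0 0 -0.012 0.098 -0.096 100"

```text
time: 30.95
tool_pos: [0.5208, -0.1104, 0.0229]
ee_rot: [-3.141, -0.783, 1.684]
wrist_force: [0.5, -0.5, -0.5]
width: 0.094
finger_force: 0.0
```

apply_moves --pt "0 0 0 0 0 0 0" --pt "0 0 0 0 0 0 0" --pt "0 0 0 0 0 0 0" --pt "0 0 0 0 0 0 0" --pt "0 0 0 0 0 0 0"

```text
time: 31.45
tool_pos: [0.5221, -0.1133, 0.0234]
ee_rot: [3.141, -0.782, 1.682]
wrist_force: [-1.0, -1.5, 2.7]
width: 0.0621
finger_force: 30.0
```

```bash
cat > up.py <<'E'
from h import *
import sys
np.set_printoptions(precision=4,suppress=True)
x,y,yaw=map(float,sys.argv[1:4]); w=float(sys.argv[4]) # foot x,y measured, tumbler yaw, goal yaw
o=get_obs(); R=Ro.from_euler("xyz",o["ee_rot"]).as_matrix(); k=R[:,1]; u=np.array([np.cos(yaw),np.sin(yaw),0]); u-=k*(u@k);u/=np.linalg.norm(u)
g=o["tool_pos"]-.0188*R[:,2]; s=(g-[x,y,.031])@u; foot=g-s*u
rv,t2,R2=rot_to(o["ee_rot"],u,w); off=Ro.from_rotvec(rv).apply(foot-o["tool_pos"])
print("tool",o["tool_pos"],"width",o["width"],"j",o["joint_positions"],"s",s,"k",k); print("rv",rv,np.linalg.norm(rv),"quarter",rv/4,"t2",t2,"off",off)
E
python3 up.py .5165 -.074 -1.455 .17
```

```text
tool [ 0.5221 -0.1133  0.0234] width 0.06205906944644303 j [-0.6653  0.5166  1.4156  0.5411  1.7832 -0.8192] s 0.052924743527114994 k [0.9939 0.1103 0.0006]
rv [-1.0354 -1.375   1.2524] 2.128687379881525 quarter [-0.2589 -0.3438  0.3131] t2 [ 0.699  0.12  -0.705] off [-0.0131 -0.0023 -0.0397]
```

apply_moves --pt "0 0 0 0 0 0.03 0" --pt "0 0 0 0 0 0.06 0" --pt "0 0 0 0 0 0.09 0" --pt "0 0 0 0 0 0.12 0" --pt "0 0 0 0 0 0.15 0"

```text
time: 31.95
tool_pos: [0.5218, -0.1126, 0.1733]
ee_rot: [-3.141, -0.783, 1.681]
wrist_force: [0.0, 0.2, -0.7]
width: 0.0618
finger_force: 30.0
```

apply_moves --pt "-0.0518 -0.0688 0.0626 0.001 0.009 0 0" --pt "-0.1036 -0.1375 0.1252 0.002 0.018 0 0" --pt "-0.1553 -0.2063 0.1879 0.003 0.027 0 0" --pt "-0.2071 -0.275 0.2505 0.004 0.035 0 0" --pt "-0.2589 -0.3438 0.3131 0.005 0.043 0 0"

```text
time: 32.45
tool_pos: [0.527, -0.0693, 0.1724]
ee_rot: [2.86, -0.417, 2.165]
wrist_force: [0.8, -0.5, -0.6]
width: 0.0618
finger_force: 30.0
```

apply_moves --pt "-0.0518 -0.0688 0.0626 0.001 0.009 0 0" --pt "-0.1036 -0.1375 0.1252 0.002 0.018 0 0" --pt "-0.1553 -0.2063 0.1879 0.003 0.027 0 0" --pt "-0.2071 -0.275 0.2505 0.004 0.035 0 0" --pt "-0.2589 -0.3438 0.3131 0.005 0.043 0 0"

```text
time: 32.95
tool_pos: [0.5317, -0.026, 0.1725]
ee_rot: [2.788, 0.005, 2.498]
wrist_force: [0.1, 0.0, -1.0]
width: 0.0618
finger_force: 30.0
```

apply_moves --pt "-0.0518 -0.0688 0.0626 0.001 0.009 0 0" --pt "-0.1036 -0.1375 0.1252 0.002 0.018 0 0" --pt "-0.1553 -0.2063 0.1879 0.003 0.027 0 0" --pt "-0.2071 -0.275 0.2505 0.004 0.035 0 0" --pt "-0.2589 -0.3438 0.3131 0.005 0.043 0 0"

```text
time: 33.45
tool_pos: [0.5364, 0.0171, 0.1722]
ee_rot: [2.862, 0.427, 2.833]
wrist_force: [0.3, -0.1, -1.2]
width: 0.0615
finger_force: 30.0
```

apply_moves --pt "-0.0518 -0.0688 0.0626 0.001 0.009 0 0" --pt "-0.1036 -0.1375 0.1252 0.002 0.018 0 0" --pt "-0.1553 -0.2063 0.1879 0.003 0.027 0 0" --pt "-0.2071 -0.275 0.2505 0.004 0.035 0 0" --pt "-0.2589 -0.3438 0.3131 0.005 0.043 0 0"

```text
time: 33.95
tool_pos: [0.5411, 0.0603, 0.1718]
ee_rot: [-3.138, 0.788, -2.966]
wrist_force: [-0.9, 0.3, -2.2]
width: 0.0617
finger_force: 30.0
```

```bash
python3 st.py "[-.0131,-.0023,-.0397]" .17
```

```text
[0.5411 0.0603 0.1718] [-0.1306 -0.4626  2.1033  0.3097  0.76   -2.0175] 33.95 [-0.8731  0.2886 -2.1612] [[-0.1717  0.9852 -0.0026]
 [ 0.6989  0.1199 -0.7051]]
yaw 0.1699731111817865 foot [0.528  0.058  0.1321] rim below lip -0.06711920610145865 behind -0.03154247364728484 lat -0.13460088896728542
-0.01 [-0.0002  0.1363 -0.0791]
0.005 [ 0.0146  0.1387 -0.0791]
0.025 [ 0.0344  0.1419 -0.0791]
```

apply_moves --pt "0 0 0 0 0 -0.035 0" --pt "0 0 0 0 0 -0.07 0" --pt "0 0 0 0 0 -0.105 0" --pt "0 0 0 0 0 -0.128 0" --pt "0 0 0 0 0 -0.13 0"

```text
time: 34.45
tool_pos: [0.5396, 0.06, 0.0387]
ee_rot: [3.139, 0.782, -2.974]
wrist_force: [-0.2, 0.2, -0.4]
width: 0.0619
finger_force: 30.0
```

apply_moves --pt "0 0 0 0 0 -0.001 0" --pt "0 0 0 0 0 -0.002 0" --pt "0 0 0 0 0 -0.003 0" --pt "0 0 0 0 0 -0.004 0" --pt "0 0 0 0 0 -0.004 0"

```text
time: 34.95
tool_pos: [0.542, 0.0597, 0.0391]
ee_rot: [-3.141, 0.788, -2.971]
wrist_force: [0.8, -0.6, -2.1]
width: 0.0619
finger_force: 30.0
```

apply_moves --pt "0 0 0 0 0 0 70" --pt "0 0 0 0 0 0 76" --pt "0 0 0 0 0 0 76" --pt "0 0 0 0 0 0 76" --pt "0 0 0 0 0 0 76"

```text
time: 35.45
tool_pos: [0.542, 0.0596, 0.0389]
ee_rot: [-3.141, 0.788, -2.972]
wrist_force: [-0.7, -0.1, 1.4]
width: 0.0713
finger_force: 0.0
```

```bash
python3 st.py "[-.0131,-.0023,-.0397]" .17; python3 - <<'E'
from h import *
np.set_printoptions(precision=4,suppress=True)
for n in("side","top"):
    c=cam(n); m=masks(c); x0=(.528,.058,.17); print(n,len(m),*fit([(c,pick(c,m,tpts(*x0,0,True)))],x0,0,True))
E
```

```text
[0.542  0.0596 0.0389] [-0.1314 -0.273   2.2712  0.5263  0.4308 -2.2723] 35.45 [-0.6686 -0.1234  1.4179] [[-0.1686  0.9857 -0.0005]
 [ 0.6989  0.1192 -0.7052]]
yaw 0.1689155119965944 foot [ 0.5289  0.0573 -0.0008] rim below lip 0.06581095853419001 behind -0.030744638845620828 lat -0.13535016953854298
-0.01 [-0.0011  0.1369  0.0538]
0.005 [0.0137 0.1393 0.0538]
0.025 [0.0335 0.1425 0.0538]
side 3 [0.538  0.059  0.1408] 0.16199891716974457
top 3 [0.5378 0.0611 0.2138] 0.14009465751746097
```

apply_moves --pt "0 0 0 0 0 0 0" --pt "0 0 0 0 0 0 0" --pt "0 0 0 0 0 0 0" --pt "0 0 0 0 0 0 0" --pt "0 0 0 0 0 0 0"

```text
time: 36.15
tool_pos: [0.5419, 0.0596, 0.0387]
ee_rot: [-3.141, 0.788, -2.972]
wrist_force: [0.7, 0.1, -0.2]
width: 0.0618
finger_force: 30.0
```

```bash
sed -i 's/foot=g-s\*u/foot=g-s*u; foot[2]=.031/' up.py; python3 st.py "[-.0055,-.0008,-.0389]" .169; python3 - <<'E'
from h import *
np.set_printoptions(precision=4,suppress=True)
for n in("side","top"):
    c=cam(n); m=masks(c); x0=(.528,.058,.17); print(n,len(m),*fit([(c,pick(c,m,tpts(*x0,0,True)))],x0,0,True))
E
```

```text
[0.5419 0.0596 0.0387] [-0.1315 -0.2728  2.2714  0.5263  0.4308 -2.2723] 36.15 [ 0.6548  0.1306 -0.2113] [[-0.1686  0.9857 -0.0004]
 [ 0.6986  0.1192 -0.7055]]
yaw 0.16899230748958158 foot [ 0.5364  0.0588 -0.0002] rim below lip 0.06523569660507213 behind -0.0231347640358444 lat -0.13508165309252923
-0.01 [-0.0086  0.1354  0.0532]
0.005 [0.0063 0.1378 0.0532]
0.025 [0.026  0.141  0.0532]
side 3 [0.5379 0.0588 0.1364] 0.17771517168355766
top 2 [0.5357 0.0612 0.2886] 0.2321219226260257
```

apply_moves --pt "0 0 0 0 0 0.025 0" --pt "0 0 0 -0.03 0 0.053 0" --pt "0 0 0 -0.058 0.03 0.053 0" --pt "0 0 0 -0.058 0.06 0.053 0" --pt "0 0 0 -0.058 0.09 0.053 0"

```text
time: 36.85
tool_pos: [0.483, 0.1498, 0.092]
ee_rot: [-3.141, 0.789, -2.974]
wrist_force: [0.0, -0.0, -3.3]
width: 0.062
finger_force: 30.0
```

apply_moves --pt "0 0 0 0 0.015 0 0" --pt "0 0 0 0 0.03 0 0" --pt "0 0 0 0 0.038 0 0" --pt "0 0 0 0 0.038 0 0" --pt "0 0 0 0 0.038 0 0"

```text
time: 37.35
tool_pos: [0.4833, 0.1876, 0.0908]
ee_rot: [-3.14, 0.786, -2.971]
wrist_force: [-0.1, -0.5, -2.0]
width: 0.0615
finger_force: 30.0
```

```bash
python3 st.py "[-.0055,-.0008,-.0389]" .169
```

```text
[0.4833 0.1876 0.0908] [ 0.3445 -0.423   2.2486 -0.2381  0.5505 -1.2435] 37.35 [-0.1179 -0.4778 -2.0361] [[-0.1692  0.9856 -0.0008]
 [ 0.6974  0.1191 -0.7067]]
yaw 0.1691978231539998 foot [0.4778 0.1868 0.0519] rim below lip 0.013099561399271806 behind -0.06059100587902362 lat 0.0005609728145292993
-0.01 [0.05   0.0075 0.0011]
0.005 [0.0648 0.0099 0.0011]
0.025 [0.0846 0.0131 0.0011]
```

apply_moves --pt "0 0 0 0.012 0.002 0 0" --pt "0 0 0 0.024 0.004 0 0" --pt "0 0 0 0.036 0.006 0 0" --pt "0 0 0 0.048 0.008 0 0" --pt "0 0 0 0.053 0.008 0 0"

```text
time: 37.85
tool_pos: [0.5377, 0.1947, 0.0916]
ee_rot: [-3.141, 0.787, -2.973]
wrist_force: [-0.5, -0.2, -1.6]
width: 0.0619
finger_force: 30.0
```

apply_moves --pt "0 0 0 0.008 0.001 0 0" --pt "0 0 0 0.016 0.002 0 0" --pt "0 0 0 0.024 0.004 0 0" --pt "0 0 0 0.032 0.005 0 0" --pt "0 0 0 0.032 0.005 0 0"

```text
time: 38.35
tool_pos: [0.568, 0.2004, 0.0893]
ee_rot: [-3.14, 0.783, -2.971]
wrist_force: [-6.3, -0.6, -2.5]
width: 0.0618
finger_force: 30.0
```

apply_moves --pt "0 0 0 0 0 0 0" --pt "0 0 0 0 0 0 0" --pt "0 0 0 0 0 0 0" --pt "0 0 0 0 0 0 0" --pt "0 0 0 0 0 0 0"

```text
time: 38.85
tool_pos: [0.5679, 0.2003, 0.0901]
ee_rot: [-3.14, 0.785, -2.971]
wrist_force: [-4.0, -0.5, -6.5]
width: 0.062
finger_force: 30.0
```

```bash
cat > drops.py <<'E'
from h import *
# brown-pixel profile along the chute in both views -> drop count
def prof(c):
    I=c["img"].astype(int); I=cv2.GaussianBlur(c["img"],(3,3),0).astype(int)
    out=[]
    for b in np.arange(0,.20,.003):
        v=0
        for h in(.006,.012):
            p=proj(c,LIP+XD*b+[0,0,b*np.tan(.6283)+h]).round().astype(int); r,g,bl=I[p[1],p[0]]
            v=max(v,int(r-bl>18 and r<150))
        out.append(v)
    return "".join(map(str,out))
for n in("side",): 
    c=cam(n); print(n,prof(c))
    w=c["img"].astype(int); m=((w[...,0]-w[...,2]>18)&(w[...,0]<130)&(w[...,0]-w[...,1]>10)).astype(np.uint8); m[:280]=0; m[345:]=0; m[:,:155]=0; m[:,285:]=0
    print("brown px",m.sum(), "last cols",np.flatnonzero(m.any(0))[[0,-1]])
E
python3 st.py "[-.0055,-.0008,-.0389]" .169|sed -n '1p;4p'; python3 drops.py
```

```text
[0.5679 0.2003 0.0901] [ 0.2985 -0.1914  2.0875 -0.2022  0.4734 -1.2992] 38.85 [-3.9922 -0.5055 -6.5333] [[-0.1685  0.9857 -0.0008]
-0.01 [-0.0345 -0.0053  0.0018]
side 0000000000011111111111111111111111111111111000000000000000000000000
brown px 410 last cols [155 249]
```

Force signature is the same as before and four drops are left in the chute. Retract, wait, second push.

apply_moves --pt "0 0 0 -0.012 -0.002 0 0" --pt "0 0 0 -0.024 -0.004 0 0" --pt "0 0 0 -0.032 -0.005 0 0" --pt "0 0 0 -0.032 -0.005 0 0" --pt "0 0 0 -0.032 -0.005 0 0"

```text
time: 39.4
tool_pos: [0.5383, 0.1962, 0.094]
ee_rot: [3.141, 0.792, -2.972]
wrist_force: [0.0, -0.2, -1.2]
width: 0.0619
finger_force: 30.0
```

apply_moves --pt "0 0 0 0 0 0 0" --pt "0 0 0 0 0 0 0" --pt "0 0 0 0 0 0 0" --pt "0 0 0 0 0 0 0" --pt "0 0 0 0 0 0 0"

```text
time: 39.9
tool_pos: [0.5369, 0.1956, 0.0916]
ee_rot: [-3.141, 0.788, -2.972]
wrist_force: [0.8, 0.7, -2.2]
width: 0.0618
finger_force: 30.0
```

apply_moves --pt "0 0 0 0 0 0 0" --pt "0 0 0 0 0 0 0" --pt "0 0 0 0 0 0 0" --pt "0 0 0 0 0 0 0" --pt "0 0 0 0 0 0 0"

```text
time: 40.4
tool_pos: [0.5369, 0.1956, 0.0917]
ee_rot: [-3.141, 0.788, -2.972]
wrist_force: [-0.6, -0.1, -2.3]
width: 0.0618
finger_force: 30.0
```

apply_moves --pt "0 0 0 0.008 0.001 0 0" --pt "0 0 0 0.016 0.002 0 0" --pt "0 0 0 0.024 0.004 0 0" --pt "0 0 0 0.032 0.005 0 0" --pt "0 0 0 0.032 0.005 0 0"

```text
time: 40.9
tool_pos: [0.5687, 0.2006, 0.0898]
ee_rot: [-3.141, 0.784, -2.972]
wrist_force: [-4.6, 1.7, -3.3]
width: 0.062
finger_force: 30.0
```

apply_moves --pt "0 0 0 0 0 0 0" --pt "0 0 0 0 0 0 0" --pt "0 0 0 0 0 0 0" --pt "0 0 0 0 0 0 0" --pt "0 0 0 0 0 0 0"

```text
time: 41.4
tool_pos: [0.5679, 0.2002, 0.0902]
ee_rot: [-3.14, 0.785, -2.972]
wrist_force: [-4.9, -0.4, -5.3]
width: 0.0618
finger_force: 30.0
```

```bash
python3 drops.py
```

```text
side 0000000000011111111111111111111111100000000000000000000000000000000
brown px 304 last cols [155 249]
```

apply_moves --pt "0 0 0 -0.01 -0.002 0 0" --pt "0 0 0 -0.025 -0.004 0 0" --pt "0 0 0 -0.045 -0.007 0 0" --pt "0 0 0 -0.065 -0.01 0 0" --pt "0 0 0 -0.085 -0.013 0 0"

```text
time: 41.95
tool_pos: [0.4855, 0.1883, 0.096]
ee_rot: [3.14, 0.797, -2.973]
wrist_force: [0.6, 0.1, -1.1]
width: 0.0623
finger_force: 30.0
```

apply_moves --pt "0 0 0 0 0 0.025 0" --pt "0 0 -0.02 0.005 -0.01 0.05 0" --pt "0 0 -0.04 0.01 -0.025 0.07 0" --pt "0 0 -0.06 0.015 -0.04 0.09 0" --pt "0 0 -0.08 0.02 -0.06 0.09 0"

```text
time: 42.45
tool_pos: [0.5078, 0.1282, 0.192]
ee_rot: [3.14, 0.806, -3.052]
wrist_force: [0.6, 0.4, -1.4]
width: 0.062
finger_force: 30.0
```

apply_moves --pt "0 0 -0.04 0.004 -0.034 0 0" --pt "0 0 -0.08 0.008 -0.068 0 0" --pt "0 0 -0.12 0.012 -0.102 0 0" --pt "0 0 -0.16 0.016 -0.136 0 0" --pt "0 0 -0.2 0.02 -0.17 0 0"

```text
time: 42.95
tool_pos: [0.5255, -0.0448, 0.1865]
ee_rot: [-3.138, 0.798, 3.031]
wrist_force: [0.3, 0.2, -2.1]
width: 0.0615
finger_force: 30.0
```

apply_moves --pt "0 0 -0.05 0.001 -0.036 0 0" --pt "0 0 -0.1 0.002 -0.072 0 0" --pt "0 0 -0.15 0.003 -0.108 0 0" --pt "0 0 -0.2 0.004 -0.144 0 0" --pt "0 0 -0.25 0.005 -0.18 0 0"

```text
time: 43.45
tool_pos: [0.5299, -0.2256, 0.1864]
ee_rot: [-3.136, 0.797, 2.781]
wrist_force: [-0.1, 0.5, -1.8]
width: 0.0617
finger_force: 30.0
```

apply_moves --pt "0 0 -0.05 0.001 -0.034 0 0" --pt "0 0 -0.1 0.002 -0.068 0 0" --pt "0 0 -0.15 0.003 -0.102 0 0" --pt "0 0 -0.2 0.004 -0.136 0 0" --pt "0 0 -0.25 0.004 -0.17 0 0"

```text
time: 43.95
tool_pos: [0.5338, -0.3957, 0.1864]
ee_rot: [-3.137, 0.797, 2.531]
wrist_force: [1.4, -0.2, -1.4]
width: 0.0616
finger_force: 30.0
```

apply_moves --pt "0 0 -0.03 0.001 -0.02 0 0" --pt "0 0 -0.06 0.001 -0.04 0 0" --pt "0 0 -0.1 0.002 -0.06 0 0" --pt "0 0 -0.1 0.002 -0.066 0 0" --pt "0 0 -0.1 0.002 -0.066 0 0"

```text
time: 44.45
tool_pos: [0.5352, -0.4593, 0.1832]
ee_rot: [-3.14, 0.79, 2.432]
wrist_force: [-0.3, 0.6, -1.5]
width: 0.0618
finger_force: 30.0
```

```bash
python3 st.py "[-.0055,-.0008,-.0389]" .169|head -4;python3 drops.py; python3 - <<'E'
from h import *
np.set_printoptions(precision=4,suppress=True)
for n in("side","top"):
    c=cam(n); m=masks(c); x0=(.503,-.548,-.83); print(n,len(m),*fit([(c,pick(c,m,tpts(*x0,.021,True)))],x0,.021,True))
    x0=(.402,-.193,1.68); print("C",*fit([(c,pick(c,m,tpts(*x0)))],x0))
E
```

```text
[ 0.5352 -0.4593  0.1832] [-0.8324 -0.0618  1.7755  0.1427  0.6463 -1.7716] 44.45 [-0.3231  0.5638 -1.478 ] [[ 0.6523  0.758  -0.0009]
 [ 0.5381 -0.464  -0.7037]]
yaw -0.7115476959645289 foot [ 0.5311 -0.4556  0.1443] rim below lip -0.07925019911535845 behind -0.1103309775282732 lat -0.6420705804531185
-0.01 [-0.0032  0.6499 -0.0913]
side 0011111111111111111111111110000000000000000000000000000000000000000
brown px 292 last cols [155 260]
side 3 [ 0.5033 -0.5466 -0.798 ] 0.4839724951284956
C [ 0.4013 -0.1974  1.6366] 0.1321942181572212
top 3 [ 0.5001 -0.5455 -0.8375] 0.16838152605250567
C [ 0.401  -0.1935  1.6933] 0.08650375058602922
```

apply_moves --pt "0 0 0 0 0 -0.035 0" --pt "0 0 0 0 0 -0.07 0" --pt "0 0 0 0 0 -0.1 0" --pt "0 0 0 0 0 -0.118 0" --pt "0 0 0 0 0 -0.118 0"

```text
time: 45.2
tool_pos: [0.5343, -0.457, 0.061]
ee_rot: [3.141, 0.784, 2.431]
wrist_force: [0.6, 0.4, -2.7]
width: 0.062
finger_force: 30.0
```

apply_moves --pt "0 0 0 0 0 -0.002 0" --pt "0 0 0 0 0 -0.004 0" --pt "0 0 0 0 0 -0.006 0" --pt "0 0 0 0 0 -0.007 0" --pt "0 0 0 0 0 -0.007 0"

```text
time: 45.7
tool_pos: [0.5358, -0.4593, 0.0593]
ee_rot: [-3.141, 0.792, 2.432]
wrist_force: [-1.6, 2.5, 4.2]
width: 0.0616
finger_force: 30.0
```

```bash
python3 st.py "[-.0055,-.0008,-.0389]" .169|head -3
```

```text
[ 0.5358 -0.4593  0.0593] [-0.8315  0.0812  1.9066  0.2351  0.3749 -1.8757] 45.7 [-1.5742  2.4521  4.1851] [[ 0.6523  0.7579 -0.0008]
 [ 0.5391 -0.4646 -0.7025]]
yaw -0.7113987944562667 foot [ 0.5317 -0.4555  0.0204] rim below lip 0.04460694116270074 behind -0.1097292015365596 lat -0.6421084359307315
```

apply_moves --pt "0 0 0 0 0 0 68" --pt "0 0 0 0 0 0 72" --pt "0 0 0 0 0 0 78" --pt "0 0 0 0 0 0 79" --pt "0 0 0 0 0 0 79"

```text
time: 46.2
tool_pos: [0.5348, -0.4583, 0.0564]
ee_rot: [-3.141, 0.787, 2.431]
wrist_force: [0.3, 0.8, 0.4]
width: 0.0741
finger_force: 0.0
```

apply_moves --pt "0 0 0 -0.012 0.01 0.014 79" --pt "0 0 0 -0.027 0.023 0.035 79" --pt "0 0 0 -0.049 0.042 0.063 79" --pt "0 0 0 -0.065 0.056 0.09 90" --pt "0 0 0 -0.065 0.07 0.13 100"

```text
time: 46.7
tool_pos: [0.4671, -0.3867, 0.1839]
ee_rot: [3.141, 0.782, 2.429]
wrist_force: [0.9, -0.4, 0.3]
width: 0.087
finger_force: 0.0
```

```bash
python3 - <<'E'
from h import *
np.set_printoptions(precision=4,suppress=True)
for n in("side","top"):
    c=cam(n); m=masks(c); print(n,len(m))
    for x0 in((.503,-.548,-.83),(.532,-.4555,-.71)): print(*fit([(c,pick(c,m,tpts(*x0,.021,True)))],x0,.021,True))
    x0=(.402,-.193,1.68); print("C",*fit([(c,pick(c,m,tpts(*x0)))],x0))
E
python3 pre.py .402 -.194 1.68 -1;python3 pre.py .402 -.194 1.68 1
```

```text
side 3
[ 0.5041 -0.548  -0.7481] 0.5104311614962758
[ 0.5337 -0.4537 -0.765 ] 0.08965198485127168
C [ 0.3979 -0.1484  1.6744] 0.0778721375013951
top 4
[ 0.5024 -0.5459 -0.9689] 0.15516766372795965
[ 0.5325 -0.4556 -0.794 ] 0.13929896610108428
C [ 0.3962 -0.1506  1.6501] 0.2293262338726192
time 46.9 tool [ 0.4703 -0.3885  0.1887] j [-0.8338 -0.2984  1.9618  0.1364  0.6956 -1.7638]
rotvec [ 0.0055  0.0018 -0.7516] 0.7516309699235343
t [ 0.0771 -0.7029 -0.7071] k [ 0.994  0.109 -0.   ]
shift grasp [-0.0723  0.231  -0.171 ] pre .09 [-0.0792  0.2943 -0.1074] pre .14 [-0.0831  0.3294 -0.072 ]
time 46.9 tool [ 0.4703 -0.3885  0.1887] j [-0.8338 -0.2984  1.9618  0.1364  0.6956 -1.7638]
rotvec [-0.895   1.7004  1.7772] 2.617375961915643
t [ 0.0771 -0.7029 -0.7071] k [-0.994 -0.109  0.   ]
shift grasp [-0.0723  0.231  -0.171 ] pre .09 [-0.0792  0.2943 -0.1074] pre .14 [-0.0831  0.3294 -0.072 ]
```

C was knocked aside while I worked; its foot is now at (0.397, -0.149). Both served tumblers stand on the board. I aim at C's new place.

apply_moves --pt "0 0 -0.13 -0.015 0.04 0.02 100" --pt "0 0 -0.26 -0.03 0.08 0.03 100" --pt "0 0 -0.39 -0.045 0.12 0.03 100" --pt "0 0 -0.52 -0.06 0.16 0.03 100" --pt "0 0 -0.65 -0.075 0.2 0.03 100"

```text
time: 47.4
tool_pos: [0.4239, -0.2556, 0.2018]
ee_rot: [-3.128, 0.747, 2.068]
wrist_force: [-0.5, 0.9, -1.3]
width: 0.0941
finger_force: 0.0
```

apply_moves --pt "0 0 -0.1 0 0.04 0 100" --pt "0 0 -0.117 0 0.08 0 100" --pt "0 0 -0.117 -0.005 0.12 0 100" --pt "0 0 -0.117 -0.01 0.15 -0.02 100" --pt "0 0 -0.117 -0.014 0.17 -0.05 100"

```text
time: 47.9
tool_pos: [0.4123, -0.0839, 0.1531]
ee_rot: [-3.132, 0.749, 1.956]
wrist_force: [0.9, 0.2, -0.3]
width: 0.094
finger_force: 0.0
```

```bash
python3 - <<'E'
from h import *
np.set_printoptions(precision=4,suppress=True)
for n in("side","top","wrist"):
    c=cam(n); m=masks(c); print(n,len(m))
    x0=(.397,-.149,1.665)
    if m: print("C",*fit([(c,pick(c,m,tpts(*x0)))],x0))
E
python3 pre.py .397 -.149 1.665 -1
```

```text
side 3
C [ 0.3936 -0.1514  1.6236] 0.28103386514562834
top 3
C [ 0.396  -0.1498  1.6459] 0.18527079614945718
wrist 3
C [ 0.3972 -0.1496  1.6978] 0.03944051810051308
time 48.2 tool [ 0.4119 -0.0872  0.1547] j [ 0.234  -0.2972  2.0104 -0.7596  1.3767 -0.01  ]
rotvec [-0.0327 -0.0157 -0.2802] 0.28257542017402726
t [ 0.0665 -0.704  -0.7071] k [ 0.9956  0.0941 -0.    ]
shift grasp [-0.0184 -0.0253 -0.137 ] pre .09 [-0.0244  0.0381 -0.0734] pre .14 [-0.0277  0.0733 -0.038 ]
```

apply_moves --pt "-0.01 -0.005 -0.07 -0.005 0.02 0 100" --pt "-0.02 -0.01 -0.14 -0.01 0.04 0 100" --pt "-0.033 -0.016 -0.2 -0.02 0.06 0 100" --pt "-0.033 -0.016 -0.265 -0.028 0.073 -0.02 100" --pt "-0.033 -0.016 -0.265 -0.028 0.073 -0.038 100"

```text
time: 48.7
tool_pos: [0.3855, -0.0124, 0.1169]
ee_rot: [3.137, 0.783, 1.676]
wrist_force: [0.5, -0.7, -0.9]
width: 0.0941
finger_force: 0.0
```

```bash
python3 pre.py .397 -.1496 1.685 -1
```

```text
time 48.7 tool [ 0.3855 -0.0124  0.1169] j [ 0.4453 -0.0645  1.9162 -0.7303  1.5957  0.4363]
rotvec [-0.0026  0.0033  0.005 ] 0.006530915474901172
t [ 0.0806 -0.7025 -0.7071] k [ 0.9935  0.114  -0.    ]
shift grasp [ 0.0073 -0.1008 -0.0992] pre .09 [ 0.0001 -0.0375 -0.0355] pre .14 [-0.004  -0.0024 -0.0002]
```

apply_moves --pt "0 0 0 -0.002 -0.02 -0.018 100" --pt "0 0 0 0.001 -0.045 -0.043 100" --pt "0 0 0 0.004 -0.075 -0.073 100" --pt "0 0 0 0.007 -0.1 -0.1 100" --pt "0 0 0 0.007 -0.1 -0.1 100"

```text
time: 49.2
tool_pos: [0.3879, -0.1165, 0.014]
ee_rot: [-3.134, 0.785, 1.681]
wrist_force: [0.3, 0.4, -0.3]
width: 0.094
finger_force: 0.0
```

apply_moves --pt "0 0 0 0 0 0 100" --pt "0 0 0 0 0 0 0" --pt "0 0 0 0 0 0 0" --pt "0 0 0 0 0 0 0" --pt "0 0 0 0 0 0 0"

```text
time: 49.7
tool_pos: [0.3912, -0.1127, 0.0166]
ee_rot: [3.14, 0.785, 1.681]
wrist_force: [-0.8, 1.1, 0.4]
width: 0.0655
finger_force: 0.0
```

```bash
python3 up.py .397 -.1496 1.685 .17; python3 up.py .397 -.1496 1.685 -.1
```

```text
tool [ 0.3912 -0.1127  0.0166] width 0.06549237782499809 j [ 0.2055  0.0004  2.0934 -0.8284  1.2695  0.4453] s 0.05063001373850708 k [0.9938 0.1114 0.0012]
rv [ 1.3589 -1.0202 -1.1652] 2.0603037438428085 quarter [ 0.3397 -0.255  -0.2913] t2 [ 0.6973  0.1197 -0.7067] off [-0.0142 -0.0024 -0.0373]
tool [ 0.3912 -0.1127  0.0166] width 0.06549237782499809 j [ 0.2055  0.0004  2.0934 -0.8284  1.2695  0.4453] s 0.05063001373850708 k [0.9938 0.1114 0.0012]
rv [ 1.2471 -1.2312 -1.3625] 2.21980892346287 quarter [ 0.3118 -0.3078 -0.3406] t2 [ 0.704  -0.0706 -0.7067] off [-0.0143  0.0014 -0.0373]
```

apply_moves --pt "0 0 0 0 0 0 0" --pt "0 0 0 0 0 0 0" --pt "0 0 0 0 0 0 0" --pt "0 0 0 0 0 0.03 0" --pt "0 0 0 0 0 0.06 0"

```text
time: 50.2
tool_pos: [0.3886, -0.1134, 0.0747]
ee_rot: [-3.134, 0.784, 1.687]
wrist_force: [0.1, -0.3, -1.9]
width: 0.0621
finger_force: 29.8
```

apply_moves --pt "0 0 0 0.01 0.01 0.03 0" --pt "0 0 0 0.03 0.02 0.06 0" --pt "0 0 0 0.05 0.03 0.09 0" --pt "0 0 0 0.07 0.04 0.09 0" --pt "0 0 0 0.09 0.05 0.09 0"

```text
time: 50.7
tool_pos: [0.4811, -0.0626, 0.166]
ee_rot: [3.141, 0.783, 1.681]
wrist_force: [-0.9, 0.2, -2.2]
width: 0.0619
finger_force: 29.8
```

apply_moves --pt "0.0679 -0.051 -0.0583 0.003 0.006 0 0" --pt "0.1359 -0.102 -0.1165 0.006 0.012 0 0" --pt "0.2038 -0.153 -0.1748 0.009 0.018 0 0" --pt "0.2718 -0.204 -0.233 0.012 0.024 0 0" --pt "0.3397 -0.255 -0.2913 0.015 0.03 0 0"

```text
time: 51.2
tool_pos: [0.4948, -0.0329, 0.1645]
ee_rot: [2.885, 0.415, 1.234]
wrist_force: [-1.0, 0.1, -1.8]
width: 0.0622
finger_force: 29.8
```

apply_moves --pt "0.0679 -0.051 -0.0583 0.003 0.006 0 0" --pt "0.1359 -0.102 -0.1165 0.006 0.012 0 0" --pt "0.2038 -0.153 -0.1748 0.009 0.018 0 0" --pt "0.2718 -0.204 -0.233 0.012 0.024 0 0" --pt "0.3397 -0.255 -0.2913 0.015 0.03 0 0"

```text
time: 51.7
tool_pos: [0.5096, -0.0032, 0.1644]
ee_rot: [2.82, -0.002, 0.924]
wrist_force: [-1.3, -0.3, -2.4]
width: 0.0622
finger_force: 29.8
```

apply_moves --pt "0.0679 -0.051 -0.0583 0.003 0.006 0 0" --pt "0.1359 -0.102 -0.1165 0.006 0.012 0 0" --pt "0.2038 -0.153 -0.1748 0.009 0.018 0 0" --pt "0.2718 -0.204 -0.233 0.012 0.024 0 0" --pt "0.3397 -0.255 -0.2913 0.015 0.03 0 0"

```text
time: 52.2
tool_pos: [0.5243, 0.0267, 0.164]
ee_rot: [2.887, -0.419, 0.612]
wrist_force: [-0.1, 0.0, -2.2]
width: 0.0621
finger_force: 29.8
```

apply_moves --pt "0.0679 -0.051 -0.0583 0.003 0.006 0 0" --pt "0.1359 -0.102 -0.1165 0.006 0.012 0 0" --pt "0.2038 -0.153 -0.1748 0.009 0.018 0 0" --pt "0.2718 -0.204 -0.233 0.012 0.024 0 0" --pt "0.3397 -0.255 -0.2913 0.015 0.03 0 0"

```text
time: 52.7
tool_pos: [0.5392, 0.0566, 0.1635]
ee_rot: [-3.135, -0.784, 0.165]
wrist_force: [0.5, 0.2, -2.1]
width: 0.0621
finger_force: 29.8
```

```bash
python3 st.py "[-.0142,-.0024,-.0373]" .17
```

```text
[0.5392 0.0566 0.1635] [-0.1454 -0.4592  2.1159  0.3288  0.7547  1.1037] 52.7 [ 0.4568  0.2075 -2.1472] [[ 0.1682 -0.9857 -0.0044]
 [ 0.6952  0.1218 -0.7084]]
yaw 0.17337636634410813 foot [0.525  0.0542 0.1262] rim below lip -0.06121589564700396 behind -0.035089450480772014 lat -0.13785644038891084
-0.01 [ 0.0028  0.1401 -0.0732]
0.005 [ 0.0176  0.1425 -0.0732]
0.025 [ 0.0374  0.1457 -0.0732]
```

Upright. I stand it on the worktop and regrip.

apply_moves --pt "0 0 0 0 0 -0.035 0" --pt "0 0 0 0 0 -0.07 0" --pt "0 0 0 0 0 -0.1 0" --pt "0 0 0 0 0 -0.122 0" --pt "0 0 0 0 0 -0.124 0"

```text
time: 53.2
tool_pos: [0.5373, 0.057, 0.0368]
ee_rot: [-3.136, -0.777, 0.168]
wrist_force: [-0.6, -0.0, -3.0]
width: 0.062
finger_force: 30.0
```

apply_moves --pt "0 0 0 0 0 -0.001 0" --pt "0 0 0 0 0 -0.002 0" --pt "0 0 0 0 0 -0.003 0" --pt "0 0 0 0 0 -0.004 0" --pt "0 0 0 0 0 -0.004 0"

```text
time: 53.7
tool_pos: [0.5406, 0.0568, 0.0385]
ee_rot: [-3.14, -0.786, 0.171]
wrist_force: [0.1, -0.1, -2.7]
width: 0.0619
finger_force: 30.0
```

apply_moves --pt "0 0 0 0 0 0 70" --pt "0 0 0 0 0 0 76" --pt "0 0 0 0 0 0 76" --pt "0 0 0 0 0 0 76" --pt "0 0 0 0 0 0 76"

```text
time: 54.2
tool_pos: [0.5406, 0.0567, 0.0382]
ee_rot: [-3.14, -0.786, 0.17]
wrist_force: [-0.2, -0.4, 0.4]
width: 0.0717
finger_force: 0.0
```

apply_moves --pt "0 0 0 0 0 0 0" --pt "0 0 0 0 0 0 0" --pt "0 0 0 0 0 0 0" --pt "0 0 0 0 0 0 0" --pt "0 0 0 0 0 0 0"

```text
time: 54.7
tool_pos: [0.5405, 0.0567, 0.038]
ee_rot: [-3.14, -0.786, 0.17]
wrist_force: [0.4, -0.1, -0.2]
width: 0.0618
finger_force: 30.0
```

```bash
python3 st.py "[-.0142,-.0024,-.0373]" .17; python3 - <<'E'
from h import *
np.set_printoptions(precision=4,suppress=True)
for n in("side","top"):
    c=cam(n); m=masks(c); x0=(.527,.054,.17); print(n,len(m),*fit([(c,pick(c,m,tpts(*x0,0,True)))],x0,0,True))
E
```

```text
[0.5405 0.0567 0.038 ] [-0.1446 -0.2752  2.2735  0.5443  0.4403  0.8434] 54.7 [ 0.4405 -0.1185 -0.2058] [[ 0.1708 -0.9853 -0.0012]
 [ 0.6968  0.1216 -0.7069]]
yaw 0.17276451380093577 foot [0.5263 0.0543 0.0007] rim below lip 0.06428341499935193 behind -0.033788177360441846 lat -0.13796207790498258
-0.01 [0.0015 0.14   0.0523]
0.005 [0.0163 0.1424 0.0523]
0.025 [0.0361 0.1456 0.0523]
side 4 [0.5297 0.0521 0.0844] 0.2695812999977717
top 3 [0.5289 0.0548 0.288 ] 0.19056031337608959
```

apply_moves --pt "0 0 0 0 0 0.025 0" --pt "0 0 0 -0.025 0 0.053 0" --pt "0 0 0 -0.05 0.03 0.053 0" --pt "0 0 0 -0.05 0.06 0.053 0" --pt "0 0 0 -0.05 0.09 0.053 0"

```text
time: 55.4
tool_pos: [0.4893, 0.1469, 0.0906]
ee_rot: [-3.14, -0.786, 0.168]
wrist_force: [0.7, -0.3, -2.5]
width: 0.0616
finger_force: 30.0
```

apply_moves --pt "0 0 0 0 0.015 0 0" --pt "0 0 0 0 0.03 0 0" --pt "0 0 0 0 0.042 0 0" --pt "0 0 0 0 0.042 0 0" --pt "0 0 0 0 0.042 0 0"

```text
time: 55.9
tool_pos: [0.4896, 0.1886, 0.0897]
ee_rot: [-3.141, -0.783, 0.172]
wrist_force: [-0.2, 0.0, -2.2]
width: 0.0619
finger_force: 30.0
```

```bash
python3 st.py "[-.0125,-.0022,-.038]" .17; python3 - <<'E'
from h import *
np.set_printoptions(precision=4,suppress=True)
for n in("side","top"):
    c=cam(n); m=masks(c); x0=(.478,.186,.17); print(n,len(m),*fit([(c,pick(c,m,tpts(*x0,.052,True)))],x0,.052,True))
E
python3 drops.py
```

```text
[0.4896 0.1886 0.0897] [ 0.3365 -0.4025  2.237  -0.2246  0.5419  1.8815] 55.9 [-0.163   0.0129 -2.2061] [[ 0.1714 -0.9852 -0.0007]
 [ 0.6949  0.1214 -0.7087]]
yaw 0.17293174373510292 foot [0.4771 0.1863 0.0517] rim below lip 0.013299224514746924 behind -0.061295164776119765 lat 0.00023338624867506045
-0.01 [0.0507 0.0079 0.0013]
0.005 [0.0655 0.0103 0.0013]
0.025 [0.0852 0.0135 0.0013]
side 4 [0.4795 0.186  0.0782] 0.18848929589423236
top 4 [0.4785 0.1846 0.1055] 0.3075052682768682
side 0011111111111111111111111110000000000000000000000000000000000000000
brown px 290 last cols [155 260]
```

apply_moves --pt "0 0 0 0.012 0.002 0 0" --pt "0 0 0 0.024 0.004 0 0" --pt "0 0 0 0.036 0.006 0 0" --pt "0 0 0 0.048 0.008 0 0" --pt "0 0 0 0.053 0.008 0 0"

```text
time: 56.65
tool_pos: [0.5445, 0.1963, 0.0913]
ee_rot: [-3.14, -0.786, 0.169]
wrist_force: [0.3, 0.5, -1.5]
width: 0.0622
finger_force: 30.0
```

apply_moves --pt "0 0 0 0.008 0.001 0 0" --pt "0 0 0 0.016 0.002 0 0" --pt "0 0 0 0.024 0.004 0 0" --pt "0 0 0 0.032 0.005 0 0" --pt "0 0 0 0.032 0.005 0 0"

```text
time: 57.15
tool_pos: [0.5746, 0.2016, 0.0887]
ee_rot: [-3.14, -0.781, 0.171]
wrist_force: [-5.1, -1.0, -3.7]
width: 0.062
finger_force: 30.0
```

apply_moves --pt "0 0 0 0 0 0 0" --pt "0 0 0 0 0 0 0" --pt "0 0 0 0 0 0 0" --pt "0 0 0 0 0 0 0" --pt "0 0 0 0 0 0 0"

```text
time: 57.65
tool_pos: [0.5744, 0.2014, 0.0894]
ee_rot: [-3.14, -0.783, 0.171]
wrist_force: [-5.1, -1.1, -7.3]
width: 0.062
finger_force: 30.0
```

```bash
python3 drops.py; python3 st.py "[-.0125,-.0022,-.038]" .17|sed -n 3p
```

```text
side 0000000000011111111111111100000000000000000000000000000000000000000
brown px 220 last cols [155 249]
yaw 0.17225971960872408 foot [0.562  0.1992 0.0516] rim below lip 0.013446661441502708 behind 0.024554837197926595 lat -0.0006228028226806456
```

Two drops are left in the chute. Second push.

apply_moves --pt "0 0 0 -0.012 -0.002 0 0" --pt "0 0 0 -0.024 -0.004 0 0" --pt "0 0 0 -0.032 -0.005 0 0" --pt "0 0 0 -0.032 -0.005 0 0" --pt "0 0 0 -0.032 -0.005 0 0"

```text
time: 58.2
tool_pos: [0.5449, 0.1972, 0.0932]
ee_rot: [-3.139, -0.79, 0.17]
wrist_force: [0.5, 0.2, -2.3]
width: 0.0622
finger_force: 30.0
```

apply_moves --pt "0 0 0 0 0 0 0" --pt "0 0 0 0 0 0 0" --pt "0 0 0 0 0 0 0" --pt "0 0 0 0 0 0 0" --pt "0 0 0 0 0 0 0"

```text
time: 58.7
tool_pos: [0.5435, 0.1967, 0.0909]
ee_rot: [-3.14, -0.786, 0.17]
wrist_force: [-0.8, -0.4, -3.3]
width: 0.0618
finger_force: 30.0
```

apply_moves --pt "0 0 0 0 0 0 0" --pt "0 0 0 0 0 0 0" --pt "0 0 0 0 0 0 0" --pt "0 0 0 0 0 0 0" --pt "0 0 0 0 0 0 0"

```text
time: 59.2
tool_pos: [0.5435, 0.1967, 0.091]
ee_rot: [-3.14, -0.786, 0.17]
wrist_force: [-0.7, -0.4, -2.1]
width: 0.0623
finger_force: 30.0
```

apply_moves --pt "0 0 0 0.008 0.001 0 0" --pt "0 0 0 0.016 0.002 0 0" --pt "0 0 0 0.024 0.004 0 0" --pt "0 0 0 0.032 0.005 0 0" --pt "0 0 0 0.032 0.005 0 0"

```text
time: 59.7
tool_pos: [0.5753, 0.2018, 0.0892]
ee_rot: [-3.14, -0.782, 0.171]
wrist_force: [-3.8, 0.3, -2.7]
width: 0.062
finger_force: 30.0
```

apply_moves --pt "0 0 0 0 0 0 0" --pt "0 0 0 0 0 0 0" --pt "0 0 0 0 0 0 0" --pt "0 0 0 0 0 0 0" --pt "0 0 0 0 0 0 0"

```text
time: 60.2
tool_pos: [0.5745, 0.2014, 0.0894]
ee_rot: [-3.14, -0.783, 0.171]
wrist_force: [-5.1, -0.5, -6.8]
width: 0.0617
finger_force: 30.0
```

```bash
python3 drops.py
```

```text
side 0000000000011111110000000000000000000000000000000000000000000000000
brown px 132 last cols [155 249]
```

apply_moves --pt "0 0 0 -0.01 -0.002 0 0" --pt "0 0 0 -0.025 -0.004 0 0" --pt "0 0 0 -0.045 -0.007 0 0" --pt "0 0 0 -0.065 -0.01 0 0" --pt "0 0 0 -0.085 -0.013 0 0"

```text
time: 60.75
tool_pos: [0.492, 0.1892, 0.0951]
ee_rot: [-3.138, -0.794, 0.169]
wrist_force: [-0.9, -0.0, -2.3]
width: 0.0614
finger_force: 30.0
```

apply_moves --pt "0 0 0 0 0 0.025 0" --pt "0 0 -0.02 0.005 -0.01 0.05 0" --pt "0 0 -0.04 0.01 -0.025 0.07 0" --pt "0 0 -0.06 0.015 -0.04 0.09 0" --pt "0 0 -0.08 0.02 -0.06 0.09 0"

```text
time: 61.25
tool_pos: [0.5144, 0.1291, 0.1913]
ee_rot: [-3.138, -0.804, 0.09]
wrist_force: [-0.6, 0.7, -1.1]
width: 0.0619
finger_force: 30.0
```

apply_moves --pt "0 0 -0.04 0.005 -0.034 0 0" --pt "0 0 -0.08 0.01 -0.068 0 0" --pt "0 0 -0.12 0.015 -0.102 0 0" --pt "0 0 -0.16 0.02 -0.136 0 0" --pt "0 0 -0.2 0.025 -0.17 0 0"

```text
time: 61.75
tool_pos: [0.537, -0.0437, 0.1856]
ee_rot: [3.14, -0.795, -0.11]
wrist_force: [0.2, -0.2, -3.4]
width: 0.0614
finger_force: 30.0
```

apply_moves --pt "0 0 -0.05 0.004 -0.034 0 0" --pt "0 0 -0.1 0.008 -0.068 0 0" --pt "0 0 -0.15 0.012 -0.102 0 0" --pt "0 0 -0.2 0.016 -0.136 0 0" --pt "0 0 -0.25 0.02 -0.17 0 0"

```text
time: 62.25
tool_pos: [0.5567, -0.2144, 0.1855]
ee_rot: [3.14, -0.794, -0.361]
wrist_force: [0.6, 0.1, -3.1]
width: 0.0617
finger_force: 30.0
```

apply_moves --pt "0 0 -0.05 0.004 -0.034 0 0" --pt "0 0 -0.1 0.008 -0.068 0 0" --pt "0 0 -0.15 0.012 -0.102 0 0" --pt "0 0 -0.2 0.016 -0.136 0 0" --pt "0 0 -0.222 0.018 -0.163 0 0"

```text
time: 62.75
tool_pos: [0.5748, -0.3775, 0.1855]
ee_rot: [3.14, -0.794, -0.581]
wrist_force: [-0.3, 1.1, -2.7]
width: 0.0617
finger_force: 30.0
```

apply_moves --pt "0 0 0 0 0 -0.02 0" --pt "0 0 0 0 0 -0.04 0" --pt "0 0 0 0 0 -0.04 0" --pt "0 0 0 0 0 -0.04 0" --pt "0 0 0 0 0 -0.04 0"

```text
time: 63.25
tool_pos: [0.5747, -0.3753, 0.1447]
ee_rot: [-3.141, -0.792, -0.581]
wrist_force: [-0.9, -0.0, -1.0]
width: 0.0618
finger_force: 30.0
```

```bash
python3 drops.py;python3 st.py "[-.0125,-.0022,-.038]" .17|head -3; python3 - <<'E'
from h import *
np.set_printoptions(precision=4,suppress=True)
for n in("side","top"):
    c=cam(n); m=masks(c); print(n,len(m))
    for x0 in((.503,-.548,-.83),(.532,-.4555,-.71)): print(*fit([(c,pick(c,m,tpts(*x0,.021,True)))],x0,.021,True))
E
```

```text
side 0011111111100000000000000000000000000000000000000000000000000000000
brown px 129 last cols [155 260]
[ 0.5746 -0.3752  0.1445] [-0.7075 -0.0705  1.8659  0.1693  0.5656  1.3381] 63.3 [-0.3963 -0.2461 -1.7823] [[-0.5483 -0.8363 -0.0003]
 [ 0.5948 -0.3898 -0.703 ]]
yaw -0.5801104419984136 foot [ 0.5639 -0.3683  0.1065] rim below lip -0.041500834651587395 behind -0.06397804704697498 lat -0.5611094208211743
side 3
[ 0.5028 -0.547  -0.7771] 0.8815527538155276
[ 0.5321 -0.4577 -0.7076] 0.770891666151674
top 3
[ 0.5009 -0.5451 -1.0684] 0.21396022230673273
[ 0.5323 -0.455  -0.8192] 0.17212317430819712
```

apply_moves --pt "0 0 0 0 0 -0.03 0" --pt "0 0 0 0 -0.001 -0.055 0" --pt "0 0 0 0 -0.002 -0.075 0" --pt "0 0 0 0 -0.002 -0.08 0" --pt "0 0 0 0 -0.002 -0.08 0"

```text
time: 64.0
tool_pos: [0.5737, -0.3764, 0.0613]
ee_rot: [-3.14, -0.786, -0.582]
wrist_force: [-0.3, -0.4, -2.6]
width: 0.0619
finger_force: 30.0
```

apply_moves --pt "0 0 0 0 0 -0.002 0" --pt "0 0 0 0 0 -0.004 0" --pt "0 0 0 0 0 -0.006 0" --pt "0 0 0 0 0 -0.007 0" --pt "0 0 0 0 0 -0.007 0"

```text
time: 64.5
tool_pos: [0.5761, -0.3782, 0.0599]
ee_rot: [-3.141, -0.796, -0.581]
wrist_force: [-1.5, 2.6, 7.3]
width: 0.0621
finger_force: 30.0
```

```bash
python3 st.py "[-.0125,-.0022,-.038]" .17|head -3
```

```text
[ 0.5761 -0.3782  0.0599] [-0.7107  0.0441  1.9469  0.2592  0.3706  1.2374] 64.5 [-1.5112  2.6259  7.262 ] [[-0.5486 -0.8361 -0.0003]
 [ 0.5973 -0.3917 -0.6999]]
yaw -0.5803546482138923 foot [ 0.5654 -0.3713  0.0219] rim below lip 0.04306980053778546 behind -0.06297791588041413 lat -0.5643371191075954
```

Contact made. I release and retreat along the fingers.

apply_moves --pt "0 0 0 0 0 0 68" --pt "0 0 0 0 0 0 72" --pt "0 0 0 0 0 0 78" --pt "0 0 0 0 0 0 79" --pt "0 0 0 0 0 0 79"

```text
time: 65.0
tool_pos: [0.5733, -0.3762, 0.0536]
ee_rot: [-3.14, -0.785, -0.582]
wrist_force: [0.6, -0.2, 0.1]
width: 0.0741
finger_force: 0.0
```

apply_moves --pt "0 0 0 -0.012 0.008 0.014 79" --pt "0 0 0 -0.03 0.02 0.035 79" --pt "0 0 0 -0.054 0.035 0.063 79" --pt "0 0 0 -0.07 0.05 0.09 79" --pt "0 0 0 -0.07 0.08 0.13 79"

```text
time: 65.5
tool_pos: [0.5004, -0.2963, 0.1816]
ee_rot: [-3.139, -0.78, -0.586]
wrist_force: [0.8, 0.9, 0.1]
width: 0.0741
finger_force: 0.0
```

apply_moves --pt "0 0 0 0 0.04 0.02 79" --pt "0 0 0 0 0.08 0.04 79" --pt "0 0 0 0 0.12 0.05 79" --pt "0 0 0 0 0.16 0.05 79" --pt "0 0 0 0 0.2 0.05 79"

```text
time: 66.0
tool_pos: [0.5033, -0.0949, 0.2353]
ee_rot: [-3.137, -0.788, -0.584]
wrist_force: [0.9, 0.1, -1.4]
width: 0.0744
finger_force: 0.0
```

```bash
python3 drops.py; python3 - <<'E'
from h import *
np.set_printoptions(precision=4,suppress=True)
cs={}
for n in("side","top"):
    c=cam(n); cs[n]=c; m=masks(c); print(n,len(m))
    for x0 in((.503,-.548,-.83),(.532,-.4555,-.71),(.565,-.37,-.58)): print(*fit([(c,pick(c,m,tpts(*x0,.021,True)))],x0,.021,True))
a=cs["top"]["img"][175:265,340:450,::-1]; b=cs["side"]["img"][130:330,160:380,::-1]
cv2.imwrite("pics/fin.png",np.hstack([cv2.resize(a,(400,327),interpolation=cv2.INTER_CUBIC),cv2.resize(b,(400,327))]))
E
```

```text
side 0011111111100000000000000000000000000000000000000000000000000000000
brown px 125 last cols [155 261]
side 3
[ 0.5018 -0.5484 -0.8067] 0.3590114060703492
[ 0.535  -0.4547 -0.7343] 0.33236216518385864
[ 0.5677 -0.371  -0.4597] 0.09765542583866671
top 4
[ 0.5018 -0.5461 -0.9705] 0.15625532584328583
[ 0.5318 -0.455  -0.8209] 0.1811750564791751
[ 0.566  -0.3705 -0.5486] 0.2315881782796657
```

View pics/fin.png

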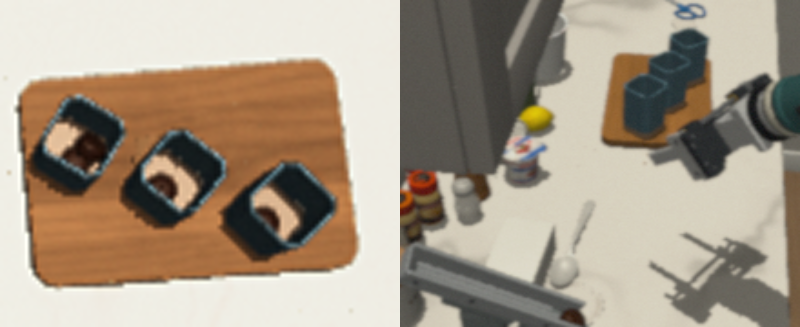

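The last picture shows all three tumblers upright on the board, at (80,145), (175,180) and (280,210), each with drops inside. One drop is left in the chute, and the spoon, tub and carton are in place.

```bash
python3 -c "
from bench import *
print(close_job())"
```

```text
the job is handed in; nothing more can be done
None
```

I handed the job in at about 66 s of robot time: all three tumblers stand upright on the board with two drops each, counted from the chute (six of seven gone, none seen on the worktop), the seventh drop is still in the dispenser, and the spoon, tub and carton look unmoved; I got no verdict back.

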